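Load the die carriage of a hand press and crank it home

TASK

Get the little press ready: lift every dust cover off the die carriage and hang it by its handle on the rack, one cover to a double hook, and lay each metal blank flat and fully down in the die cavity that matches its outline. With all of that done and the carriage still out at the loading side, turn the crank clockwise until the carriage is fully home under the beam. Leave the bottle, the tin and the tape roll as they are.

Things in the scene. Friction and masses are not known exactly. Their poses are not given: they have to be found in the camera images.
- press: Fixed green bench press. Origin: on the table, below the middle cavity of the carriage when out. Base plate 320 (x) by 330 (y, from -155 to +175) by 20 thick. A beam along x (314 long, 30 wide, z 100 to 125, on two end posts at x = +-150) crosses it at y = -100; its three punches hang to z = 87. Crank gearbox (70 by 60, top at z 70) at x = -30, y = +115.
- carriage (a joint): Travel of the steel die carriage, m: 0 = out (loading side, centred above the press origin), 0.100 = fully home under the beam, at its stop; moves along the press's -y, geared to the crank, 25 mm per turn, and only by it. 270 (x) by 95 (y), flat top at z = 55 above the table. Starts at 0 to 5 mm.
- crank (a joint): Angle of the crank, rad; grows clockwise seen from above, from 0 (carriage out; crank arm points to the press's -x) to 25.13 (four full turns, carriage home, hard stop). Stays where it is left; needs about 2 N at the knob. Starts at 0 to 2.5.
- crank_axis (a point): Point on the crank's vertical axis, at z = 107 above the table (press frame x = -30, y = +115).
- crank_knob (a point): Middle of the crank's upright black knob, 22 diameter, 45 tall (z 85 to 130 above the table), 45 mm from the axis. The knob spins freely on its pin, so fingers closed on it from above may keep their direction all the way round. The crank arm lies just below it (top at z 84).
- pocket_large (a point): Centre of the floor of the large round die cavity (60 diameter, 6 deep, small chamfer at the mouth), on the carriage at press x = -90. Its mouth is 6 mm above this point. Axes as the press's.
- pocket_small (a point): Same for the small round cavity (44 diameter, 6 deep), the middle one, at press x = 0.
- pocket_square (a point): Same for the square cavity (48 by 48, 6 deep, sides along the press's x and y), at press x = +90.
- blank_large: Loose aluminium round blank, 56 diameter, 14 thick, for the large round cavity. Origin: centre of its underside. Starts flat on the table to the robot's right. May be absent.
- blank_small: Loose aluminium round blank, 40 diameter, 14 thick, for the small round cavity. Origin: centre of its underside. May be absent.
- blank_square: Loose aluminium square blank, 44 by 44, 14 thick, sides along its x and y, for the square cavity. Origin: centre of its underside. May be absent.
- rack: Fixed rack with two double hooks side by side. Origin: on the table under the plane of the hook roots; the hooks point along its -x, towards the robot. Uprights (20 by 20) at y = -65 and +65, x 0 to 20, up to z = 226.
- hook1 (a point): Seat of double hook 1 (rack y = -65): midway between two 8 mm round prongs 50 mm apart (25 to either side), on their centre line, z = 220, 65 mm in front of the roots; they slope up 6 mm to the root and turn up at the tip (27 mm in front, top 24 mm above the seat). A bar laid across both has its axis 8 mm above this point; fingers fit between them. Axes as the rack's.
- hook2 (a point): Seat of double hook 2 (rack y = 65): midway between two 8 mm round prongs 50 mm apart (25 to either side), on their centre line, z = 220, 65 mm in front of the roots; they slope up 6 mm to the root and turn up at the tip (27 mm in front, top 24 mm above the seat). A bar laid across both has its axis 8 mm above this point; fingers fit between them. Axes as the rack's.
- cover1: Loose dust cover, lying over the large round cavity at the start (may be absent; the covers are all alike): aluminium plate 70 (x) by 98 (y) by 4 thick, 0.2 kg, with a rigid upright bail handle of 8 mm round rod: legs at y = +-45, and a straight bar along y, its axis 85 mm above the underside. Origin: centre of the underside.
- cover1_bar (a point): Middle of the handle bar of cover1 (bar along the cover's y).
- cover2: Loose dust cover, lying over the small round cavity at the start (may be absent; the covers are all alike): aluminium plate 70 (x) by 98 (y) by 4 thick, 0.2 kg, with a rigid upright bail handle of 8 mm round rod: legs at y = +-45, and a straight bar along y, its axis 85 mm above the underside. Origin: centre of the underside.
- cover2_bar (a point): Middle of the handle bar of cover2 (bar along the cover's y).
- cover3: Loose dust cover, lying over the square cavity at the start (may be absent; the covers are all alike): aluminium plate 70 (x) by 98 (y) by 4 thick, 0.2 kg, with a rigid upright bail handle of 8 mm round rod: legs at y = +-45, and a straight bar along y, its axis 85 mm above the underside. Origin: centre of the underside.
- cover3_bar (a point): Middle of the handle bar of cover3 (bar along the cover's y).
- oil_bottle: Bystander: yellow bottle, 60 diameter, 170 tall. Origin: centre of underside.
- grease_tin: Bystander: steel tin, 80 diameter, 100 tall. Origin: centre of underside.
- tape_roll: Bystander: roll of tape, 90 diameter, 30 tall. Origin: centre of underside.
Things that resemble listed ones, but are neither listed nor needed, are in the scene too. What is shaped like the cover2 but purple or turquoise is not meant.

How it is judged:
By the outcome, as a careful person would: the job done as asked, in the order asked, and still so for the second after the job is handed in, with the robot touching nothing.
Of cover1, cover2, cover3 only 1 to 2 are there at a start; the rules pass over those that are not, and their reading is None.
Of blank_large, blank_small, blank_square only 2 to 3 are there at a start; the rules pass over those that are not, and their reading is None.
At some moment in a run one of blank_large, blank_small, blank_square may be knocked a few centimetres aside while the robot is not near it.
It also fails if it takes over 210 s, if anything falls off the work surface, if the arm or the gripper's body presses on something with over 40 N, if the wrist force passes 120 N, or if a joint passes its speed limit or range.

ROBOT

A 6-joint arm with a two-finger parallel gripper is mounted at the origin on the work surface. World frame = base frame: x ahead of the robot, y to its left, z up, the work surface at z = 0. Lengths are in m, angles in rad, forces in N, time in s.
With the tool pointing down it reaches from about 0.35 to 0.775 m from the base axis. Payload 7.3 kg.
Tool frame: the origin (TCP) lies at the very end of the fingers, on their centre line; the grasp point (between the pads) lies 19 mm behind it; z points along the fingers, y is the line along which they close (so a half turn about z gives the same grasp; the last joint's range is limited). The gripper opens to 92 mm and grips with 3 to 60 N. Pads are 19 mm wide; open, the fingers measure 130 mm over their backs; the gripper's body (75 mm by 190 mm) begins 47 mm behind the grasp point.
Start: joints at [-1.28, 0.342, 1.524, -0, 1.275, -0.146], TCP at [0.222, -0.476, 0.227] pointing down, gripper open.
Joint ranges: [-2.53, 2.53], [-0.77, 2.02], [0.04, 2.7], [-1, 4.14], [0.28, 2.66], [-3.11, 3.11]. Speed limits (rad/s): [2.57, 2.57, 3.14, 3.14, 3.14, 3.14].

INTERFACE

Orientations are given as [roll, pitch, yaw] about the fixed x, y, z axes, in that order (R = Rz(yaw) Ry(pitch) Rx(roll)).
In Python, from cell import telemetry, eyes, job gives the robot as it stands.
- The arm moves only by the tool apply_moves, never from a script. Its arguments are lists of equal length, an entry for each row: "delta_pos": the shift along the world's x, y, z each as a share of 0.4 m, from -1 to 1, a list of three; "dr": the turn, a rotation vector about the world's x, y, z each as a share of 0.5 rad, from -1 to 1, a list of three; "jaw": the opening, from 0 (shut) to 1 (fully open). A call has 1 to 8 rows; each row is the pose to reach, as a shift and turn from the pose commanded when the call began; what a row does not reach only later rows make up. A row lasts 1/12 s, in which the tool goes at most 41.7 mm and 7.16 degrees, less where a joint would pass 70% of its speed; a pose out of reach is approached as far as the arm can. A call with a number of a shift or a turn outside -1 to 1 is refused whole. A call with a gripper value outside its range is refused whole. The fingers move at their own pace and stop on an object; "force" is the grip in N (left out, the last holds). Time passes only in rows, so rows that repeat a pose let the fingers close. It gives the time, the measured TCP pose, the force, the opening and the grip force at its end, in the units of the state.
- telemetry.observe(): the state, without advancing time (a new reading comes with each control period).
- eyes.read_camera(name): name is "side" or "top" or "wrist"; returns the picture (384x512x3 uint8, red, green, blue); there is no depth.
- eyes.camera_model(name): a dict with "vertical_fov" (degrees; the focal length in pixels is half the picture's height over the tangent of half this angle, whatever the lens; pixels are square), "cx", "cy" (the principal point, pixels), "rvec" (rotation vector, rad) and "tvec" (3), from world to camera coordinates, as OpenCV has them; the wrist camera has in their place "hand_eye" (4x4, takes a point from camera to tool coordinates, whose origin is the TCP and whose axes are the flange's). Camera axes: x right, y down, z forward; pixel columns grow to the right and rows downward; lengths in m; the calibration is good to about 2 mm. A picture is of the moment at which its call begins: read the wrist's pose just before it. camera_model takes no time and is no camera call.
- job.hand_in(): hands the job in; it is judged then, once.
The state is a dict: "time": time; "qpos": joint angles; "qvel": joint speeds; "joint_efforts": joint torques, N m; "tool_pos": TCP position; "tool_rot": TCP orientation; "contact_force": force on the tool from outside, world axes, zero at the start; "torque": the same for the moment, N m; "opening": finger opening in m; "grip_force": force on a finger pad.
Only numpy, scipy, OpenCV 4.12 (cv2) and the standard library are available. Lean on these libraries where they do the work, as an engineer would, in place of code of your own. Each camera call takes 0.05 s, during which the arm holds its last target. There are 200 camera calls.

## Working session

There is one attempt and no reset: what is moved stays moved. The work goes in short steps, Python scripts to look and compute and a tool call to move; the robot and the scene stay as the last step left them, time stands still between calls to the robot, and variables do not carry over. Pictures are saved under pics/ and viewed, at most 14 in all, crops included, and the job is handed in when it is done.

Besides the shell and the picture viewer there is one more tool, called after ">>>" as name(argument=value, ...) on one line, values as JSON. apply_moves: Moves the arm, as the interface text tells. Its arguments: {"type":"object","properties":{"delta_pos":{"type":"array"},"dr":{"type":"array"},"jaw":{"type":"array"},"force":{"type":"number"}},"required":["delta_pos","dr","jaw"]}

```bash
ls; mkdir -p pics; python3 - <<'E'
from cell import telemetry, eyes, job
import cv2,numpy as np
s=telemetry.observe(); print({k:np.round(v,3).tolist() for k,v in s.items()})
ims=[]
for n in("side","top","wrist"):
    im=eyes.read_camera(n); cv2.imwrite(f"pics/{n}0.png",im[:,:,::-1]); m=eyes.camera_model(n); print(n,{k:np.round(v,4).tolist() for k,v in m.items()})
E
```

```text
pics
{'time': 0.0, 'qpos': [-1.28, 0.343, 1.525, 0.0, 1.275, -0.146], 'qvel': [0.001, -0.001, -0.0, -0.001, -0.001, 0.0], 'joint_efforts': [-0.003, -43.125, -24.422, 0.071, 0.056, -0.0], 'tool_pos': [0.222, -0.475, 0.226], 'tool_rot': [-3.14, -0.0, 0.437], 'contact_force': [-0.73, 0.069, -0.492], 'torque': [0.063, -0.014, 0.036], 'grip_force': 0.0, 'opening': 0.092}
side {'vertical_fov': 49.8704, 'cx': 255.9145, 'cy': 189.6124, 'rvec': [0.2722, -2.7847, 1.1928], 'tvec': [0.5219, 0.2171, 1.1016]}
top {'vertical_fov': 55.2575, 'cx': 251.6194, 'cy': 194.8963, 'rvec': [2.1894, -2.1536, 0.0798], 'tvec': [-0.0436, 0.5566, 1.0635]}
wrist {'vertical_fov': 62.2255, 'cx': 262.4044, 'cy': 191.0393, 'hand_eye': [[-0.0, -0.9621, -0.2728, 0.0757], [1.0, 0.0, -0.0003, -0.001], [0.0003, -0.2728, 0.9621, -0.1579], [0.0, 0.0, 0.0, 1.0]]}
```

View pics/top0.png

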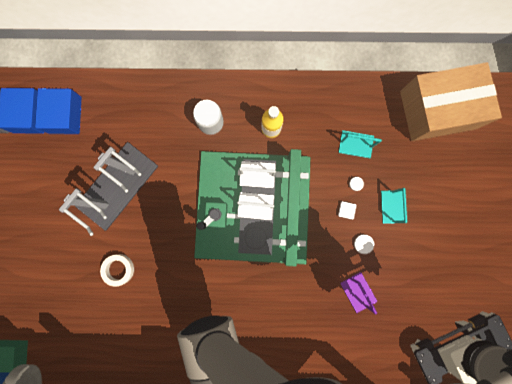

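View pics/side0.png

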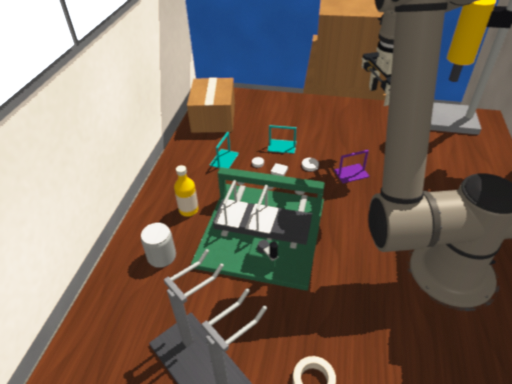

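```bash
cat > h.py <<'E'
import numpy as np, cv2
from scipy.spatial.transform import Rotation as R
from cell import telemetry, eyes, job
def cam(name, st=None):
    m=eyes.camera_model(name); f=192/np.tan(np.radians(m["vertical_fov"]/2))
    K=np.array([[f,0,m["cx"]],[0,f,m["cy"]],[0,0,1.]])
    if name=="wrist":
        T=np.eye(4); T[:3,:3]=R.from_euler("xyz",st["tool_rot"]).as_matrix(); T[:3,3]=st["tool_pos"]
        T=T@np.array(m["hand_eye"]); W=np.linalg.inv(T)
    else:
        W=np.eye(4); W[:3,:3]=cv2.Rodrigues(np.array(m["rvec"],float))[0]; W[:3,3]=m["tvec"]
    return K,W
def plane(c,uv,z):
    K,W=c; uv=np.atleast_2d(np.array(uv,float)); T=np.linalg.inv(W)
    d=np.c_[(uv-K[:2,2])/K[0,0],np.ones(len(uv))]@T[:3,:3].T; o=T[:3,3]
    return o+d*((z-o[2])/d[:,2])[:,None]
def tri(cs,uvs):
    A=np.zeros((3,3));b=np.zeros(3);L=[]
    for c,uv in zip(cs,uvs):
        T=np.linalg.inv(c[1]); o=T[:3,3]; d=plane(c,uv,0)[0]-o; d/=np.linalg.norm(d); P=np.eye(3)-np.outer(d,d); A+=P;b+=P@o;L.append((P,o))
    x=np.linalg.solve(A,b); return x,max(np.linalg.norm(P@(x-o)) for P,o in L)
def proj(c,p):
    K,W=c; q=np.atleast_2d(p)@W[:3,:3].T+W[:3,3]; return q[:,:2]/q[:,2:]*K[0,0]+K[:2,2]
def snap(name,tag):
    st=telemetry.observe(); im=eyes.read_camera(name)[:,:,::-1].copy(); cv2.imwrite(f"pics/{tag}.png",im)
    np.savez(f"pics/{tag}.npz",K=cam(name,st)[0],W=cam(name,st)[1]); return im,cam(name,st)
def load(tag):
    d=np.load(f"pics/{tag}.npz"); return cv2.imread(f"pics/{tag}.png"),(d["K"],d["W"])
E
python3 - <<'E'
from h import *
t=cam("top")
for n,uv,z in [("blk small",(357,184),.014),("sq",(347,210),.014),("large",(364,244),.014),("covmid",(256,206),.06),("cov far",(257,175),.06),("lg cav",(256,237),.055),("knob",(215,214),.13),("base c1",(202,151),.02),("c2",(195,258),.02),("c3",(306,265),.02),("hookA tips",(62,207),.24),("",(92,233),.24),("hookB",(98,153),.24),("",(127,189),.24),("tape",(117,270),.03)]: print(n,plane(t,uv,z)[0].round(3))
E
```

```text
blk small [ 0.596 -0.349  0.014]
sq [ 0.518 -0.318  0.014]
large [ 0.418 -0.368  0.014]
covmid [ 0.523 -0.048  0.06 ]
cov far [ 0.612 -0.049  0.06 ]
lg cav [ 0.434 -0.049  0.055]
knob [0.495 0.061 0.13 ]
base c1 [0.688 0.117 0.02 ]
c2 [0.369 0.129 0.02 ]
c3 [ 0.355 -0.197  0.02 ]
hookA tips [0.503 0.413 0.24 ]
 [0.442 0.338 0.24 ]
hookB [0.634 0.334 0.24 ]
 [0.548 0.26  0.24 ]
tape [0.331 0.353 0.03 ]
```

>>> apply_moves(delta_pos=[[0.35,0.53,0.26],[0.35,0.53,0.26],[0.35,0.53,0.26],[0.35,0.53,0.26],[0.35,0.53,0.26],[0.35,0.53,0.26],[0.35,0.53,0.26]], dr=[[0,0,1],[0,0,1],[0,0,1],[0,0,1],[0,0,1],[0,0,1],[0,0,1]], jaw=[1,1,1,1,1,1,1])

```text
time: 0.73
tool_pos: [0.3636, -0.2609, 0.3325]
tool_rot: [3.139, -0.001, 0.939]
contact_force: [0.9, -0.6, 0.2]
opening: 0.0915
grip_force: 0.0
```

>>> apply_moves(delta_pos=[[0.35,0.53,0],[0.35,0.53,0],[0.35,0.53,0],[0.35,0.53,0],[0.35,0.53,0],[0.35,0.53,0],[0.35,0.53,0],[0.35,0.53,0]], dr=[[0,0,1],[0,0,1],[0,0,1],[0,0,1],[0,0,1],[0,0,1],[0,0,1],[0,0,1]], jaw=[1,1,1,1,1,1,1,1])

```text
time: 1.4
tool_pos: [0.5027, -0.0495, 0.33]
tool_rot: [-3.14, -0.0, 1.441]
contact_force: [-0.5, 0.1, -0.4]
opening: 0.0915
grip_force: 0.0
```

```bash
python3 - <<'E'
from h import *
print(telemetry.observe()["tool_pos"],telemetry.observe()["tool_rot"])
snap("wrist","w1")
E
```

```text
[ 0.5027465  -0.04953263  0.33004124] [-3.14043511e+00 -2.68239725e-04  1.44118862e+00]
```

View pics/w1.png

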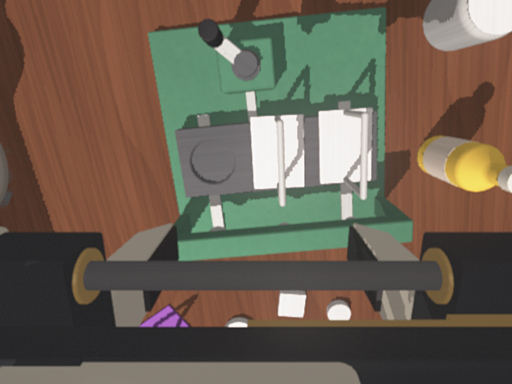

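>>> apply_moves(delta_pos=[[0.25,-0.03,0],[0.25,-0.03,0],[0.25,-0.03,0],[0.25,-0.03,0]], dr=[[0,0,0.24],[0,0,0.24],[0,0,0.24],[0,0,0.24]], jaw=[1,1,1,1])

```text
time: 1.78
tool_pos: [0.604, -0.0663, 0.3287]
tool_rot: [-3.14, 0.0, 1.554]
contact_force: [-0.2, -1.0, -0.2]
opening: 0.0919
grip_force: 0.0
```

```bash
python3 - <<'E'
from h import *
b,cb=snap("wrist","w2"); a,ca=load("w1")
c1=cv2.resize(a[0:230,150:410],None,fx=3,fy=3,interpolation=cv2.INTER_CUBIC)[:690]
# composite: top row w1 crop, bottom w2 crop
p=cv2.resize(a[95:225,170:390],None,fx=3.4,fy=3.4,interpolation=cv2.INTER_CUBIC)[:300,:740]
u0=int(proj(cb,[[.523,-.05,.09]])[0,0])-110; v0=int(proj(cb,[[.523,-.05,.09]])[0,1])-55
u0=max(u0,0);v0=max(v0,0); print("w2 crop",u0,v0)
p1=cv2.resize(a[100:188+22,180:380],None,fx=2.7,fy=2.7,interpolation=cv2.INTER_CUBIC)
p2=cv2.resize(b[v0:v0+110,u0:u0+200],None,fx=2.7,fy=2.7,interpolation=cv2.INTER_CUBIC)
o=np.vstack([p1,p2]); print(o.shape); cv2.imwrite("pics/c1.png",o)
E
```

```text
w2 crop 86 96
(594, 540, 3)
```

View pics/c1.png

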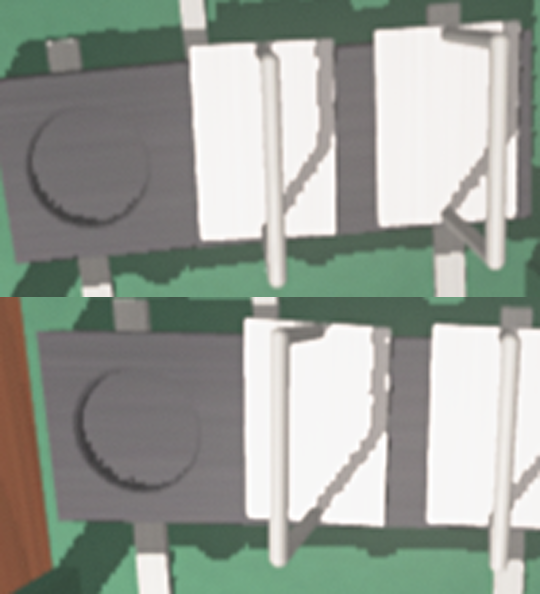

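```bash
python3 - <<'E'
from h import *
_,ca=load("w1"); _,cb=load("w2")
A=lambda x,y:(180+x/2.7-.3,100+y/2.7-.3); B=lambda x,y:(86+x/2.7-.3,96+(y-297)/2.7-.3)
for n,p,q in [("bar2 t",(266,50),(280,333)),("bar2 b",(277,282),(278,560)),("bar3 t",(498,38),(509,337)),("bar3 b",(495,264),(498,566)),("cav",(90,166),(139,428)),
 ("pl2 lt",(190,47),(245,319)),("pl2 rt",(333,40),(389,329)),("pl2 lb",(200,240),(247,519)),("pl2 rb",(336,233),(387,526)),("carr lb",(16,262),(59,519)),("pl3 lt",(376,31),(432,324)),("pl3 lb",(379,226),(428,525))]:
    x,r=tri([ca,cb],[A(*p),B(*q)]); print(n,x.round(4),"res",round(r,4))
E
```

```text
bar2 t [0.528  0.0035 0.1337] res 0.0016
bar2 b [ 0.5215 -0.09    0.142 ] res 0.0003
bar3 t [ 0.6186 -0.0013  0.1419] res 0.0004
bar3 b [ 0.6135 -0.0942  0.1415] res 0.0002
cav [ 0.4357 -0.0449  0.0553] res 0.0002
pl2 lt [0.4947 0.0071 0.0591] res 0.0
pl2 rt [0.5639 0.0014 0.0607] res 0.0
pl2 lb [ 0.4859 -0.0917  0.0552] res 0.0006
pl2 rb [ 0.5573 -0.0983  0.0497] res 0.0002
carr lb [ 0.3878 -0.0911  0.0535] res 0.0001
pl3 lt [0.5846 0.0032 0.0623] res 0.0002
pl3 lb [ 0.5792 -0.0963  0.0553] res 0.0007
```

>>> apply_moves(delta_pos=[[-0.18,0.66,0.18],[-0.18,0.66,0.18],[-0.18,0.66,0.18],[-0.18,0.66,0.18],[-0.18,0.66,0.18],[-0.18,0.66,0.18],[-0.18,0.66,0.18],[-0.18,0.66,0.18]], dr=[[0,0,0],[0,0,0],[0,0,0],[0,0,0],[0,0,0],[0,0,0],[0,0,0],[0,0,0]], jaw=[0.6,0.6,0.6,0.6,0.6,0.6,0.6,0.6])

```text
time: 2.5
tool_pos: [0.5277, 0.204, 0.4056]
tool_rot: [3.138, -0.003, 1.561]
contact_force: [-0.1, 0.3, 0.2]
opening: 0.0557
grip_force: 0.0
```

```bash
python3 - <<'E'
from h import *
print(telemetry.observe()["tool_pos"]);snap("wrist","r1")
E
```

```text
[0.52770564 0.20400273 0.40564789]
```

>>> apply_moves(delta_pos=[[-0.15,0.2,0],[-0.15,0.2,0],[-0.15,0.2,0],[-0.15,0.2,0]], dr=[[0,0,0],[0,0,0],[0,0,0],[0,0,0]], jaw=[0.4,0.4,0.4,0.4])

```text
time: 2.88
tool_pos: [0.4681, 0.2806, 0.4032]
tool_rot: [-3.141, -0.0, 1.558]
contact_force: [-0.1, -0.4, -0.0]
opening: 0.0375
grip_force: 0.0
```

```bash
python3 - <<'E'
from h import *
print(telemetry.observe()["tool_pos"]);b,_=snap("wrist","r2");a,_=load("r1")
cv2.imwrite("pics/c2.png",np.vstack([cv2.resize(x[:260],None,fx=1.15,fy=1.15,interpolation=cv2.INTER_CUBIC) for x in(a,b)])[:600])
E
```

```text
[0.46812104 0.28061492 0.40318234]
```

View pics/c2.png

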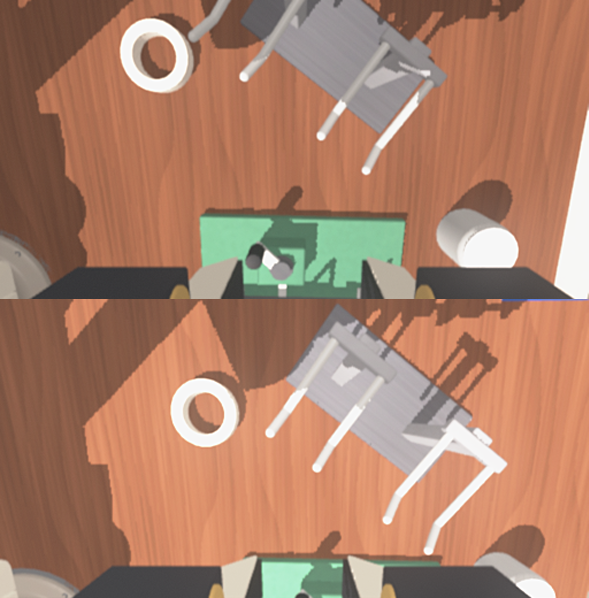

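```bash
python3 - <<'E'
from h import *
a,ca=load("r1"); b,cb=load("r2")
P=[(193,38),(245,76),(321,135),(367,170)];Q=[(270,433),(317,468),(388,520),(428,550)]
for p,q in zip(P,Q):
    p=np.array(p)/1.15; q=(np.array(q)-[0,299])/1.15
    x,r=tri([ca,cb],[p,q]); print(x.round(4),round(r,4))
def crop(im,p): 
    p=np.round(p).astype(int); return cv2.resize(im[max(p[1]-20,0):max(p[1]-20,0)+40,p[0]-20:p[0]+20],None,fx=5,fy=5,interpolation=cv2.INTER_CUBIC)
o=np.vstack([np.hstack([crop(a,np.array(p)/1.15) for p in P]),np.hstack([crop(b,(np.array(q)-[0,299])/1.15) for q in Q])])
cv2.imwrite("pics/c3.png",o)
for p,q in zip(P,Q): print(np.round(np.array(p)/1.15).astype(int)-20,np.round((np.array(q)-[0,299])/1.15).astype(int)-20)
E
```

```text
[0.443  0.3415 0.2385] 0.0
[0.4837 0.3117 0.2417] 0.0005
[0.5468 0.2642 0.245 ] 0.0001
[0.5879 0.2328 0.2385] 0.0004
[148  13] [215  97]
[193  46] [256 127]
[259  97] [317 172]
[299 128] [352 198]
```

View pics/c3.png

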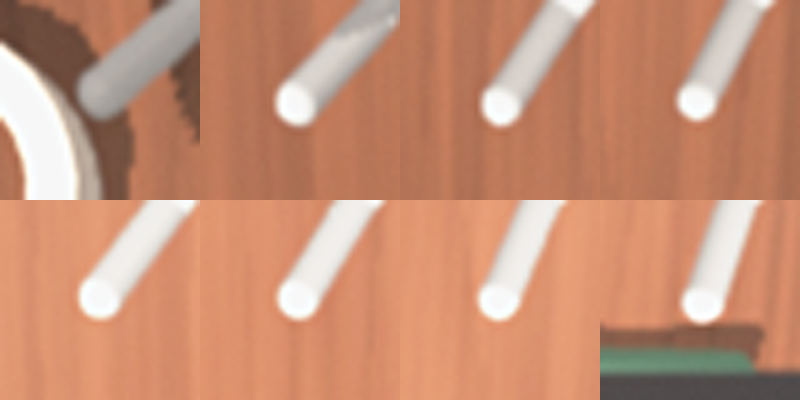

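>>> apply_moves(delta_pos=[[0.3,-0.7,-0.2],[0.3,-0.7,-0.2],[0.3,-0.7,-0.2],[0.3,-0.7,-0.2],[0.3,-0.7,-0.2],[0.3,-0.7,-0.2],[0.3,-0.7,-0.2],[0.3,-0.7,-0.2]], dr=[[0,0,-0.11],[0,0,-0.11],[0,0,-0.11],[0,0,-0.11],[0,0,-0.11],[0,0,-0.11],[0,0,-0.11],[0,0,-0.11]], jaw=[0.45,0.45,0.45,0.45,0.45,0.45,0.45,0.45])

```text
time: 3.6
tool_pos: [0.5903, -0.0071, 0.3207]
tool_rot: [-3.139, 0.002, 1.496]
contact_force: [-0.4, 0.1, 0.2]
opening: 0.0413
grip_force: 0.0
```

>>> apply_moves(delta_pos=[[0.08,-0.12,-0.3],[0.08,-0.12,-0.3],[0.08,-0.12,-0.3],[0.08,-0.12,-0.3],[0.08,-0.12,-0.3]], dr=[[0,0,0],[0,0,0],[0,0,0],[0,0,0],[0,0,0]], jaw=[0.45,0.45,0.45,0.45,0.45])

```text
time: 4.02
tool_pos: [0.6203, -0.051, 0.1993]
tool_rot: [-3.134, -0.0, 1.497]
contact_force: [-1.5, 0.2, 0.5]
opening: 0.0414
grip_force: 0.0
```

>>> apply_moves(delta_pos=[[-0.01,0.008,-0.1],[-0.01,0.008,-0.195],[-0.01,0.008,-0.195],[-0.01,0.008,-0.195],[-0.01,0.008,-0.195],[-0.01,0.008,-0.195],[-0.01,0.008,-0.195],[-0.01,0.008,-0.195]], dr=[[0,0,0],[0,0,0],[0,0,0],[0,0,0],[0,0,0],[0,0,0],[0,0,0],[0,0,0]], jaw=[0.45,0.45,0.45,0.1,0,0,0,0], force=25)

```text
time: 4.68
tool_pos: [0.6189, -0.0446, 0.1268]
tool_rot: [3.139, 0.0, 1.502]
contact_force: [-2.3, -0.6, 1.3]
opening: 0.0126
grip_force: 0.6
```

>>> apply_moves(delta_pos=[[0,0,0],[0,0,0],[0,0,0.05],[0,0,0.15],[0,0,0.25],[0,0,0.33],[0,0,0.36],[0,0,0.36]], dr=[[0,0,0],[0,0,0],[0,0,0],[0,0,0],[0,0,0],[0,0,0],[0,0,0],[0,0,0]], jaw=[0,0,0,0,0,0,0,0])

```text
time: 5.35
tool_pos: [0.6196, -0.0447, 0.2729]
tool_rot: [3.134, 0.001, 1.502]
contact_force: [-0.2, -0.6, -2.7]
opening: 0.0067
grip_force: 25.0
```

```bash
python3 - <<'E'
from h import *
s=telemetry.observe();print(s["tool_pos"],s["opening"],s["grip_force"],s["contact_force"])
a,_=snap("wrist","g1");b,_=snap("side","g1s")
cv2.imwrite("pics/c4.png",np.vstack([a[:300],cv2.resize(b[90:310,130:386],None,fx=2,fy=2)[:300]]))
E
```

```text
[ 0.61955686 -0.04473272  0.27293491] 0.006716099081878407 24.99836415052414 [-0.24304917 -0.57422827 -2.73671682]
```

View pics/c4.png

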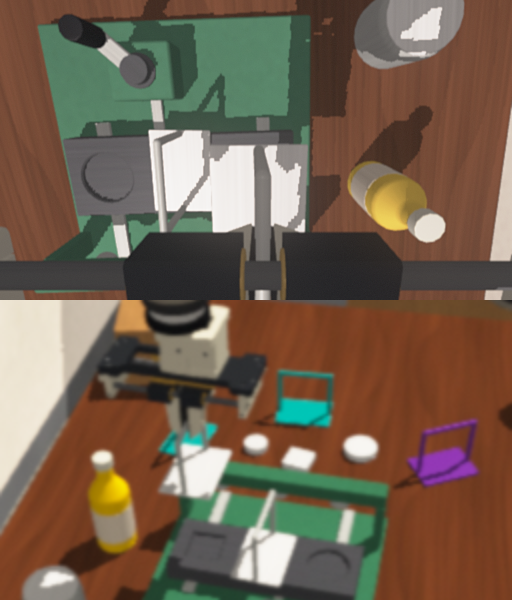

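>>> apply_moves(delta_pos=[[-0.05,0.1,0],[-0.09,0.18,0],[-0.135,0.27,0],[-0.135,0.27,0],[-0.135,0.27,0],[-0.135,0.27,0]], dr=[[0,0,0.25],[0,0,0.5],[0,0,0.75],[0,0,1],[0,0,1],[0,0,1]], jaw=[0,0,0,0,0,0])

```text
time: 5.95
tool_pos: [0.5635, 0.0636, 0.2669]
tool_rot: [-3.139, -0.001, 1.999]
contact_force: [0.6, -0.0, -2.9]
opening: 0.0071
grip_force: 25.0
```

>>> apply_moves(delta_pos=[[-0.05,0.1,0],[-0.09,0.18,0],[-0.135,0.275,0],[-0.135,0.275,-0.03],[-0.135,0.275,-0.03],[-0.135,0.275,-0.03],[-0.135,0.275,-0.03]], dr=[[0,0,0.25],[0,0,0.5],[0,0,0.75],[0,0,0.99],[0,0,0.99],[0,0,0.99],[0,0,0.99]], jaw=[0,0,0,0,0,0,0])

```text
time: 6.53
tool_pos: [0.5109, 0.1721, 0.2564]
tool_rot: [-3.141, -0.0, 2.49]
contact_force: [0.3, 0.3, -1.7]
opening: 0.0071
grip_force: 25.0
```

>>> apply_moves(delta_pos=[[0.04,0.05,0],[0.08,0.11,0],[0.12,0.16,0],[0.15,0.2,0],[0.182,0.245,0],[0.182,0.245,0]], dr=[[0,0,0.01],[0,0,0.01],[0,0,0.01],[0,0,0.01],[0,0,0.01],[0,0,0.01]], jaw=[0,0,0,0,0,0])

```text
time: 7.03
tool_pos: [0.5855, 0.2727, 0.2558]
tool_rot: [3.14, -0.0, 2.497]
contact_force: [0.8, -0.4, -2.0]
opening: 0.0068
grip_force: 25.0
```

```bash
python3 - <<'E'
from h import *
s=telemetry.observe();print(s["tool_pos"],s["tool_rot"],s["contact_force"])
a,_=snap("wrist","k1");b,_=snap("side","k1s")
cv2.imwrite("pics/c5.png",np.vstack([a[:300],cv2.resize(b[170:340,110:366],None,fx=2,fy=2)[:300]]))
E
```

```text
[0.58552254 0.27265469 0.2557575 ] [ 3.13991386e+00 -1.50933402e-04  2.49716899e+00] [ 0.75717468 -0.41582537 -1.98595501]
```

View pics/c5.png

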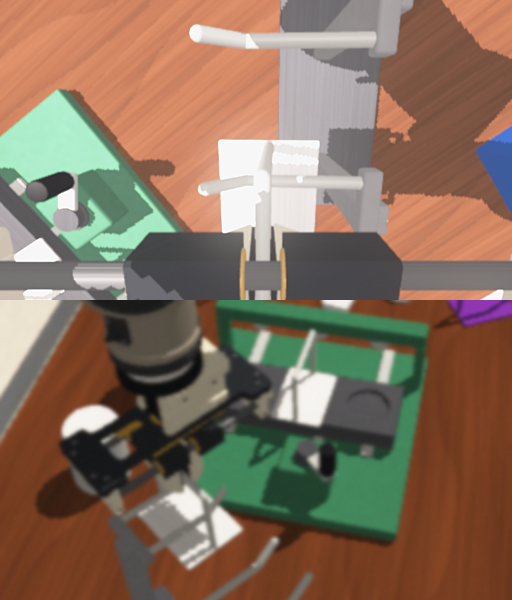

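>>> apply_moves(delta_pos=[[0,0,-0.03],[0,0,-0.06],[0,0,-0.085],[0,0,-0.1],[0,0,-0.1]], dr=[[0,0,0],[0,0,0],[0,0,0],[0,0,0],[0,0,0]], jaw=[0,0,0,0,0])

```text
time: 7.55
tool_pos: [0.5824, 0.2703, 0.2153]
tool_rot: [-3.139, -0.001, 2.5]
contact_force: [-0.1, -0.5, -1.3]
opening: 0.0067
grip_force: 25.0
```

Lower a little until contact.

>>> apply_moves(delta_pos=[[0,0,-0.006],[0,0,-0.012],[0,0,-0.012]], dr=[[0,0,0],[0,0,0],[0,0,0]], jaw=[0,0,0])

```text
time: 7.8
tool_pos: [0.5834, 0.2713, 0.2136]
tool_rot: [3.14, 0.002, 2.501]
contact_force: [-2.1, -1.2, 3.5]
opening: 0.007
grip_force: 25.0
```

>>> apply_moves(delta_pos=[[0,0,0],[0,0,0],[0,0,0],[0,0,0],[0,0,0.05],[0,0,0.12],[0,0,0.2],[0,0,0.25]], dr=[[0,0,0],[0,0,0],[0,0,0],[0,0,0],[0,0,0],[0,0,0],[0,0,0],[0,0,0]], jaw=[0.1,0.2,0.3,0.3,0.3,0.3,0.3,0.3])

```text
time: 8.47
tool_pos: [0.5834, 0.2717, 0.3151]
tool_rot: [3.139, 0.002, 2.502]
contact_force: [0.7, -0.7, 1.0]
opening: 0.0277
grip_force: 0.0
```

```bash
python3 - <<'E'
from h import *
s=telemetry.observe();print(s["tool_pos"],s["contact_force"],s["opening"])
snap("wrist","k2");snap("side","k2s")
E
```

```text
[0.58336732 0.27174187 0.31514101] [ 0.67636938 -0.67777063  0.99744646] 0.027747599766499695
```

>>> apply_moves(delta_pos=[[0.03,-0.7,0.05],[0.03,-0.7,0.05],[0.03,-0.7,0.05],[0.03,-0.7,0.05],[0.03,-0.7,0.05],[0.03,-0.7,0.05],[0.03,-0.7,0.05],[0.03,-0.7,0.05]], dr=[[0,0,-1],[0,0,-1],[0,0,-1],[0,0,-1],[0,0,-1],[0,0,-1],[0,0,-1],[0,0,-1]], jaw=[0.45,0.45,0.45,0.45,0.45,0.45,0.45,0.45])

```text
time: 9.23
tool_pos: [0.5949, -0.0145, 0.331]
tool_rot: [-3.14, 0.002, 1.996]
contact_force: [-0.0, 1.3, 0.4]
opening: 0.0414
grip_force: 0.0
```

>>> apply_moves(delta_pos=[[-0.08,-0.15,0],[-0.08,-0.15,0],[-0.08,-0.15,0],[-0.08,-0.15,0],[-0.08,-0.15,0],[-0.08,-0.15,0]], dr=[[0,0,-1],[0,0,-1],[0,0,-1],[0,0,-1],[0,0,-1],[0,0,-1]], jaw=[0.45,0.45,0.45,0.45,0.45,0.45])

```text
time: 9.73
tool_pos: [0.5628, -0.068, 0.3312]
tool_rot: [-3.141, -0.0, 1.506]
contact_force: [-0.3, 0.3, -0.1]
opening: 0.0411
grip_force: 0.0
```

```bash
python3 - <<'E'
from h import *
s=telemetry.observe();print(s["tool_pos"],s["tool_rot"],s["opening"])
w,c=snap("wrist","w3");s,_=snap("side","w3s"); print(proj(c,[[.525,-.045,.14]]))
cv2.imwrite("pics/c6.png",np.hstack([np.vstack([w[:300],cv2.resize(s[200:384,110:390],(456,300))[:, :].copy() if False else cv2.resize(s[200:384,110:424],(512,300))])]))
E
```

```text
[ 0.56281026 -0.06799968  0.33118646] [-3.14057282e+00 -4.08894286e-04  1.50593738e+00] 0.0410907048049595
[[225.73845524 152.72509208]]
```

View pics/c6.png

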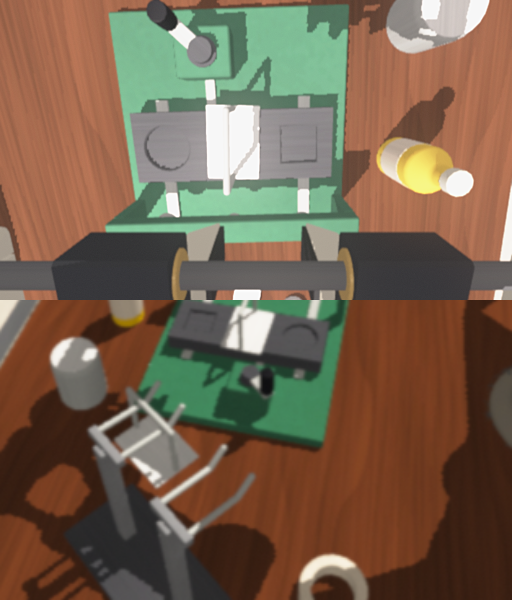

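>>> apply_moves(delta_pos=[[-0.095,0.06,-0.1],[-0.095,0.06,-0.2],[-0.095,0.06,-0.3],[-0.095,0.06,-0.4],[-0.095,0.06,-0.47],[-0.095,0.06,-0.525],[-0.095,0.06,-0.525],[-0.095,0.06,-0.525]], dr=[[0,0,0],[0,0,0],[0,0,0],[0,0,0],[0,0,0],[0,0,0],[0,0,0],[0,0,0]], jaw=[0.45,0.45,0.45,0.45,0.45,0.45,0.45,0.2])

```text
time: 10.5
tool_pos: [0.5247, -0.0441, 0.1215]
tool_rot: [-3.14, -0.0, 1.504]
contact_force: [0.0, 0.1, 0.4]
opening: 0.0382
grip_force: 0.0
```

>>> apply_moves(delta_pos=[[0,0,0],[0,0,0],[0,0,0],[0,0,0],[0,0,0],[0,0,0]], dr=[[0,0,0],[0,0,0],[0,0,0],[0,0,0],[0,0,0],[0,0,0]], jaw=[0,0,0,0,0,0])

```text
time: 11.0
tool_pos: [0.525, -0.0446, 0.1227]
tool_rot: [3.141, 0.0, 1.502]
contact_force: [-3.0, -0.2, 5.5]
opening: 0.0069
grip_force: 25.0
```

>>> apply_moves(delta_pos=[[0,0,0.05],[0,0,0.15],[0,0,0.25],[0,0,0.33],[0,0,0.36],[0,0,0.36]], dr=[[0,0,0],[0,0,0],[0,0,0],[0,0,0],[0,0,0],[0,0,0]], jaw=[0,0,0,0,0,0])

```text
time: 11.5
tool_pos: [0.5264, -0.0448, 0.2695]
tool_rot: [3.134, 0.001, 1.502]
contact_force: [-0.3, 0.2, -2.1]
opening: 0.0069
grip_force: 25.0
```

>>> apply_moves(delta_pos=[[-0.03,0.07,0],[-0.06,0.15,0],[-0.1,0.25,0],[-0.13,0.33,0],[-0.147,0.37,0],[-0.147,0.37,0],[-0.147,0.37,0]], dr=[[0,0,0.22],[0,0,0.44],[0,0,0.66],[0,0,0.88],[0,0,1],[0,0,1],[0,0,1]], jaw=[0,0,0,0,0,0,0])

```text
time: 12.08
tool_pos: [0.4653, 0.1041, 0.2646]
tool_rot: [-3.139, -0.0, 2.003]
contact_force: [1.2, -0.8, -1.0]
opening: 0.0069
grip_force: 25.0
```

>>> apply_moves(delta_pos=[[-0.03,0.07,0],[-0.06,0.15,0],[-0.1,0.25,0],[-0.13,0.33,-0.03],[-0.147,0.37,-0.035],[-0.147,0.37,-0.035],[-0.147,0.37,-0.035]], dr=[[0,0,0.22],[0,0,0.44],[0,0,0.66],[0,0,0.88],[0,0,0.99],[0,0,0.99],[0,0,0.99]], jaw=[0,0,0,0,0,0,0])

```text
time: 12.67
tool_pos: [0.4075, 0.251, 0.2509]
tool_rot: [-3.14, -0.0, 2.496]
contact_force: [-0.1, -1.0, -2.0]
opening: 0.0067
grip_force: 25.0
```

>>> apply_moves(delta_pos=[[0.04,0.05,0],[0.08,0.11,0],[0.12,0.16,0],[0.15,0.2,0],[0.182,0.245,0],[0.182,0.245,0]], dr=[[0,0,0.005],[0,0,0.005],[0,0,0.005],[0,0,0.005],[0,0,0.005],[0,0,0.005]], jaw=[0,0,0,0,0,0])

```text
time: 13.17
tool_pos: [0.4834, 0.3499, 0.2507]
tool_rot: [3.14, 0.0, 2.496]
contact_force: [-0.8, -1.4, -2.8]
opening: 0.0072
grip_force: 25.0
```

>>> apply_moves(delta_pos=[[0,0,-0.03],[0,0,-0.06],[0,0,-0.085],[0,0,-0.095],[0,0,-0.095]], dr=[[0,0,0],[0,0,0],[0,0,0],[0,0,0],[0,0,0]], jaw=[0,0,0,0,0])

```text
time: 13.58
tool_pos: [0.4802, 0.348, 0.2127]
tool_rot: [-3.139, -0.001, 2.497]
contact_force: [-0.0, 0.1, -2.3]
opening: 0.0069
grip_force: 25.0
```

>>> apply_moves(delta_pos=[[0,0,-0.006],[0,0,-0.012],[0,0,-0.012]], dr=[[0,0,0],[0,0,0],[0,0,0]], jaw=[0,0,0])

```text
time: 13.83
tool_pos: [0.4809, 0.3492, 0.2108]
tool_rot: [3.139, 0.002, 2.499]
contact_force: [-1.3, -2.7, 2.3]
opening: 0.0072
grip_force: 25.0
```

>>> apply_moves(delta_pos=[[0,0,0],[0,0,0],[0,0,0],[0,0,0],[0,0,0.05],[0,0,0.12],[0,0,0.2],[0,0,0.28]], dr=[[0,0,0],[0,0,0],[0,0,0],[0,0,0],[0,0,0],[0,0,0],[0,0,0],[0,0,0]], jaw=[0.1,0.2,0.3,0.3,0.3,0.3,0.3,0.3])

```text
time: 14.5
tool_pos: [0.4797, 0.3494, 0.322]
tool_rot: [-3.141, -0.001, 2.499]
contact_force: [1.0, 1.3, 1.2]
opening: 0.0276
grip_force: 0.0
```

>>> apply_moves(delta_pos=[[0.03,-0.75,0.03],[0.03,-0.75,0.03],[0.03,-0.75,0.03],[0.03,-0.75,0.03],[0.03,-0.75,0.03],[0.03,-0.75,0.03],[0.03,-0.75,0.03],[0.03,-0.75,0.03]], dr=[[0,0,-1],[0,0,-1],[0,0,-1],[0,0,-1],[0,0,-1],[0,0,-1],[0,0,-1],[0,0,-1]], jaw=[1,1,1,1,1,1,1,1])

```text
time: 15.17
tool_pos: [0.4923, 0.0444, 0.3335]
tool_rot: [-3.141, 0.002, 1.995]
contact_force: [-0.1, 0.3, 0.6]
opening: 0.0761
grip_force: 0.0
```

>>> apply_moves(delta_pos=[[0.1,-0.36,0],[0.1,-0.36,0],[0.1,-0.36,0],[0.1,-0.36,0],[0.1,-0.36,0],[0.1,-0.36,0]], dr=[[0,0,-1],[0,0,-1],[0,0,-1],[0,0,-1],[0,0,-1],[0,0,-1]], jaw=[1,1,1,1,1,1])

```text
time: 15.67
tool_pos: [0.5323, -0.0951, 0.3325]
tool_rot: [-3.141, -0.001, 1.498]
contact_force: [0.3, 1.2, -0.4]
opening: 0.0917
grip_force: 0.0
```

```bash
python3 - <<'E'
from h import *
s=telemetry.observe();print(s["tool_pos"],s["tool_rot"],s["opening"])
w,c=snap("wrist","w4");s,_=snap("side","w4s")
cv2.imwrite("pics/c7.png",np.vstack([cv2.resize(w[80:230,90:390],(600,300),interpolation=cv2.INTER_CUBIC),cv2.resize(s[200:384,110:478],(600,300))]))
E
```

```text
[ 0.53227054 -0.09510827  0.33248897] [-3.14062161e+00 -8.18205218e-04  1.49847501e+00] 0.0916507291690948
```

View pics/c7.png

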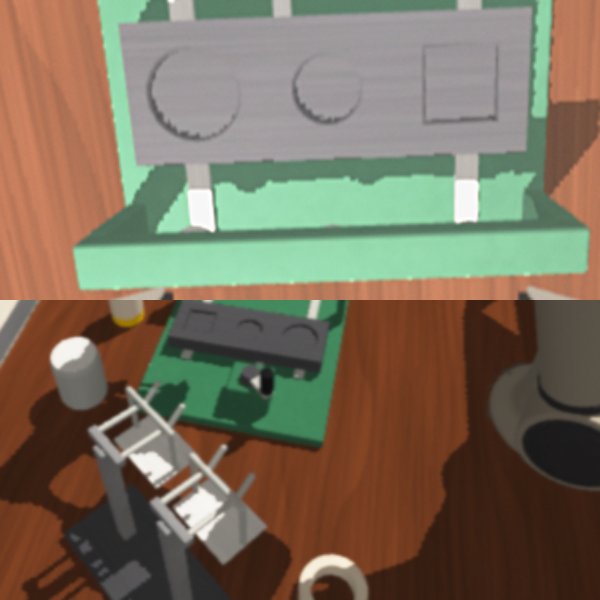

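```bash
cat > press.py <<'E'
from h import *
def carriage(tag,show=True):
    im,c=load(tag); hsv=cv2.cvtColor(im,cv2.COLOR_BGR2HSV)
    m=((hsv[:,:,1]<45)&(hsv[:,:,2]>60)&(hsv[:,:,2]<185)).astype(np.uint8)
    m=cv2.morphologyEx(m,cv2.MORPH_CLOSE,np.ones((5,5))); m=cv2.morphologyEx(m,cv2.MORPH_OPEN,np.ones((15,15)))
    u,v=proj(c,[[.525,-.045,.055]])[0]
    cs,_=cv2.findContours(m,cv2.RETR_EXTERNAL,cv2.CHAIN_APPROX_NONE)
    k=[x for x in cs if cv2.pointPolygonTest(x,(float(u),float(v)),True)>-5][0]
    P=plane(c,k[:,0,:],.055)[:,:2]
    r=cv2.minAreaRect((P*1e4).astype(np.float32)); print(tag,"carriage c",np.round(np.array(r[0])/1e4,4),"size",np.round(np.array(r[1])/1e4,4),"ang",round(r[2],2))
    return im,c
if __name__=="__main__":
    im,c=carriage("w4")
    F=lambda p:(90+np.array(p)/2,80+np.array(p)/2)
    for n,p in [("L",(195,93)),("S",(328,89)),("Q1",(423,46)),("Q2",(497,42)),("Q3",(497,121)),("Q4",(424,124)),("c1",(120,25)),("c2",(530,8)),("c3",(526,151)),("c4",(138,165))]:
        print(n,plane(c,(90+p[0]/2,80+p[1]/2),.055)[0].round(4))
E
python3 press.py
```

```text
w4 carriage c [ 0.5249 -0.0488] size [0.0967 0.2704] ang 87.99
L [ 0.4359 -0.0455  0.055 ]
S [ 0.5254 -0.0493  0.055 ]
Q1 [ 0.5901 -0.0261  0.055 ]
Q2 [ 0.6388 -0.0271  0.055 ]
Q3 [ 0.6384 -0.0789  0.055 ]
Q4 [ 0.5888 -0.0774  0.055 ]
c1 [0.3929 0.0015 0.055 ]
c2 [ 0.6603 -0.0073  0.055 ]
c3 [ 0.6581 -0.101   0.055 ]
c4 [ 0.3898 -0.0914  0.055 ]
```

>>> apply_moves(delta_pos=[[-0.06,-0.8,0],[-0.06,-0.8,0],[-0.06,-0.8,0],[-0.06,-0.8,0],[-0.06,-0.8,0],[-0.06,-0.8,0],[-0.06,-0.8,0],[-0.06,-0.8,0]], dr=[[0,0,0.07],[0,0,0.07],[0,0,0.07],[0,0,0.07],[0,0,0.07],[0,0,0.07],[0,0,0.07],[0,0,0.07]], jaw=[0.8,0.8,0.8,0.8,0.8,0.8,0.8,0.8])

```text
time: 16.43
tool_pos: [0.5081, -0.416, 0.3331]
tool_rot: [3.141, 0.001, 1.536]
contact_force: [1.4, 1.4, 0.3]
opening: 0.0735
grip_force: 0.0
```

```bash
cat > bl.py <<'E'
from h import *
def blanks(tag,z=.014):
    im,c=load(tag); hsv=cv2.cvtColor(im,cv2.COLOR_BGR2HSV)
    m=((hsv[:,:,1]<60)&(hsv[:,:,2]>170)).astype(np.uint8); out=[]
    m=cv2.morphologyEx(m,cv2.MORPH_OPEN,np.ones((3,3)))
    cs,_=cv2.findContours(m,cv2.RETR_EXTERNAL,cv2.CHAIN_APPROX_NONE)
    for k in cs:
        if not 200<cv2.contourArea(k)<20000: continue
        P=plane(c,k[:,0,:],z)[:,:2]; r=cv2.minAreaRect((P*1e4).astype(np.float32)); e,rad=cv2.minEnclosingCircle((P*1e4).astype(np.float32))
        s=np.array(r[1])/1e4
        if s.max()<.08 and s.min()>.03:
            out.append((k,r)); print(tag,"px",k[:,0].mean(0).round(1),k[:,0].min(0),k[:,0].max(0),"c",np.round(np.array(r[0])/1e4,4),"size",s.round(4),"ang",round(r[2],1),"rad",round(rad/1e4,4),"fill",round(cv2.contourArea((P*1e4).astype(np.int32))/1e8/s.prod(),3))
    return out
if __name__=="__main__":
    import sys; s=telemetry.observe(); print(s["tool_pos"],s["tool_rot"]); snap("wrist",sys.argv[1]); blanks(sys.argv[1])
E
python3 bl.py b1
```

```text
[ 0.50806926 -0.41598491  0.33312891] [3.14149892e+00 5.36540044e-04 1.53623573e+00]
b1 px [371.3 304.5] [358 291] [384 319] c [ 0.6883 -0.6882] size [0.0571 0.0433] ang 89.2 rad 0.0355 fill 0.915
b1 px [153.4 307.1] [141 291] [167 325] c [ 0.3121 -0.6815] size [0.0687 0.0428] ang 88.0 rad 0.0396 fill 0.912
b1 px [200.3 121. ] [181 101] [219 141] c [ 0.4195 -0.3665] size [0.0578 0.0559] ang 85.9 rad 0.0292 fill 0.786
b1 px [322.5 101.6] [308  87] [337 116] c [ 0.5989 -0.345 ] size [0.0411 0.0411] ang 45.0 rad 0.0214 fill 0.782
b1 px [267.   83.1] [249  64] [285 102] c [ 0.5193 -0.3172] size [0.0466 0.046 ] ang 78.2 rad 0.031 fill 0.943
```

View pics/b1.png

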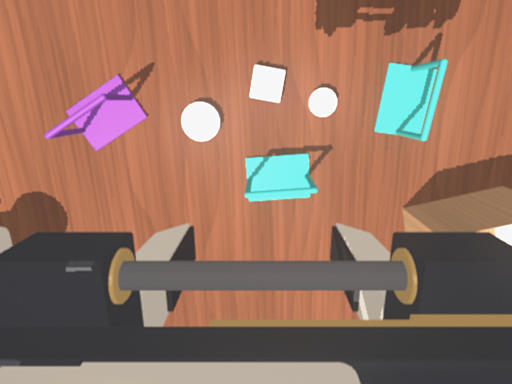

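>>> apply_moves(delta_pos=[[-0.22,0.04,-0.33],[-0.22,0.04,-0.33],[-0.22,0.04,-0.33],[-0.22,0.04,-0.33],[-0.22,0.04,-0.33],[-0.22,0.04,-0.33]], dr=[[0,0,0],[0,0,0],[0,0,0],[0,0,0],[0,0,0],[0,0,0]], jaw=[0.8,0.8,0.8,0.8,0.8,0.8])

```text
time: 16.98
tool_pos: [0.4199, -0.3962, 0.2004]
tool_rot: [-3.14, -0.003, 1.536]
contact_force: [0.0, -1.3, 1.3]
opening: 0.0737
grip_force: 0.0
```

```bash
python3 bl.py b2; python3 - <<'E'
from bl import *
A=blanks("b1");B=blanks("b2");ca=load("b1")[1];cb=load("b2")[1]
f=lambda k:cv2.minEnclosingCircle(k)[0]
for k,r in A:
    for l,s in B:
        if np.hypot(*(np.array(r[0])-s[0]))<200: print(tri([ca,cb],[f(k),f(l)]))
E
```

```text
[ 0.41992764 -0.39623991  0.20041171] [-3.13993676e+00 -2.66740699e-03  1.53623316e+00]
b2 px [371.3 304.5] [358 291] [384 319] c [ 0.5506 -0.5706] size [0.0411 0.031 ] ang 89.4 rad 0.0255 fill 0.909
b2 px [153.3 307.2] [141 291] [167 325] c [ 0.2796 -0.5661] size [0.0494 0.0307] ang 88.1 rad 0.0282 fill 0.898
b2 px [362.2 243.5] [337 224] [389 259] c [ 0.534  -0.4861] size [0.0327 0.0768] ang 43.5 rad 0.0389 fill 0.591
b2 px [162.7 243.4] [136 224] [188 259] c [ 0.3019 -0.4777] size [0.0763 0.033 ] ang 45.5 rad 0.0391 fill 0.583
b2 px [260.2 144.7] [234 118] [286 171] c [ 0.4197 -0.3664] size [0.0571 0.0562] ang 50.4 rad 0.0288 fill 0.775
b2 px [426.7 118.8] [405 100] [448 138] c [ 0.5965 -0.3451] size [0.0392 0.0453] ang 88.0 rad 0.0228 fill 0.796
b2 px [353.4  93.9] [328  68] [379 119] c [ 0.5183 -0.317 ] size [0.0455 0.0471] ang 77.9 rad 0.0307 fill 0.946
b1 px [371.3 304.5] [358 291] [384 319] c [ 0.6883 -0.6882] size [0.0571 0.0433] ang 89.2 rad 0.0355 fill 0.915
b1 px [153.4 307.1] [141 291] [167 325] c [ 0.3121 -0.6815] size [0.0687 0.0428] ang 88.0 rad 0.0396 fill 0.912
b1 p
[... 668 characters left out ...]
2 px [162.7 243.4] [136 224] [188 259] c [ 0.3019 -0.4777] size [0.0763 0.033 ] ang 45.5 rad 0.0391 fill 0.583
b2 px [260.2 144.7] [234 118] [286 171] c [ 0.4197 -0.3664] size [0.0571 0.0562] ang 50.4 rad 0.0288 fill 0.775
b2 px [426.7 118.8] [405 100] [448 138] c [ 0.5965 -0.3451] size [0.0392 0.0453] ang 88.0 rad 0.0228 fill 0.796
b2 px [353.4  93.9] [328  68] [379 119] c [ 0.5183 -0.317 ] size [0.0455 0.0471] ang 77.9 rad 0.0307 fill 0.946
(array([ 0.41967316, -0.36616252,  0.01086637]), np.float64(3.432760019562395e-05))
(array([ 0.60043183, -0.34516023,  0.00651343]), np.float64(4.3699494109093535e-05))
(array([ 0.51953549, -0.31657179,  0.00934158]), np.float64(0.00021089319019729474))
```

>>> apply_moves(delta_pos=[[0,0.075,-0.1],[0,0.075,-0.2],[0,0.075,-0.3],[0,0.075,-0.38],[0,0.075,-0.44],[0,0.075,-0.475],[0,0.075,-0.478],[0,0.075,-0.478]], dr=[[0,0,0],[0,0,0],[0,0,0],[0,0,0],[0,0,0],[0,0,0],[0,0,0],[0,0,0]], jaw=[0.8,0.8,0.8,0.8,0.8,0.8,0.8,0.7])

```text
time: 17.7
tool_pos: [0.4222, -0.3692, 0.0109]
tool_rot: [3.14, 0.002, 1.536]
contact_force: [-0.2, -0.4, 0.4]
opening: 0.07
grip_force: 0.0
```

>>> apply_moves(delta_pos=[[0,0,0],[0,0,0],[0,0,0],[0,0,0],[0,0,0]], dr=[[0,0,0],[0,0,0],[0,0,0],[0,0,0],[0,0,0]], jaw=[0.5,0.5,0.5,0.5,0.5], force=20)

```text
time: 18.12
tool_pos: [0.4213, -0.3695, 0.0118]
tool_rot: [3.139, 0.003, 1.534]
contact_force: [0.6, 2.2, 7.9]
opening: 0.0541
grip_force: 20.0
```

>>> apply_moves(delta_pos=[[0,0,0.05],[0,0,0.15],[0,0,0.25],[0,0,0.35],[0,0,0.4],[0,0,0.4],[0,0,0.4]], dr=[[0,0,0],[0,0,0],[0,0,0],[0,0,0],[0,0,0],[0,0,0],[0,0,0]], jaw=[0.5,0.5,0.5,0.5,0.5,0.5,0.5])

```text
time: 18.7
tool_pos: [0.4204, -0.3689, 0.1713]
tool_rot: [3.139, 0.002, 1.534]
contact_force: [0.6, 0.3, -1.7]
opening: 0.0543
grip_force: 20.0
```

```bash
python3 - <<'E'
from h import *
for i in range(4):
    s=telemetry.observe();print(np.round(s["tool_pos"],4),np.round(s["tool_rot"],3),s["opening"],s["grip_force"]); eyes.read_camera("top")
im,c=snap("wrist","h1")
cv2.imwrite("pics/c8.png",cv2.resize(im[120:384,100:420],None,fx=2,fy=2))
E
```

```text
[ 0.4204 -0.3689  0.1713] [3.139e+00 2.000e-03 1.534e+00] 0.05430323274180149 19.999712705612183
[ 0.4198 -0.3682  0.1697] [-3.141 -0.     1.534] 0.053872965992433894 19.999646544456482
[ 0.4195 -0.3678  0.1687] [-3.140e+00 -2.000e-03  1.534e+00] 0.054163608005621 19.99971091747284
[ 0.4194 -0.3677  0.1683] [-3.139e+00 -2.000e-03  1.534e+00] 0.05416163989546351 19.99973863363266
```

View pics/c8.png

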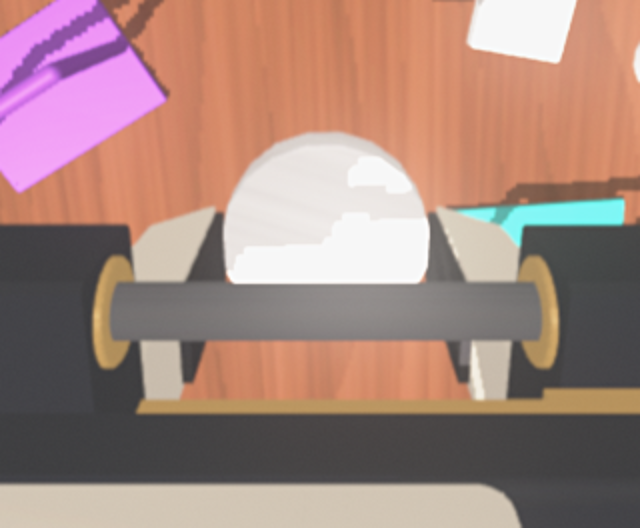

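```bash
python3 - <<'E'
from h import *
im,c=load("h1")
for n,p,z in [("front top",(327,148),.1735),("front bottom",(327,133),.1595),("L",(225,238),.1735),("R",(429,238),.1735)]:
    print(n,plane(c,(100+p[0]/2,120+p[1]/2),z)[0].round(4))
E
```

```text
front top [ 0.4226 -0.3373  0.1735]
front bottom [ 0.4227 -0.3372  0.1595]
L [ 0.3952 -0.3608  0.1735]
R [ 0.4483 -0.3627  0.1735]
```

>>> apply_moves(delta_pos=[[0.038,0.1,0],[0.038,0.2,0],[0.038,0.3,0],[0.038,0.4,0],[0.038,0.5,0],[0.038,0.6,0],[0.038,0.7,0],[0.038,0.799,0]], dr=[[0,0,0],[0,0,0],[0,0,0],[0,0,0],[0,0,0],[0,0,0],[0,0,0],[0,0,0]], jaw=[0.5,0.5,0.5,0.5,0.5,0.5,0.5,0.5])

```text
time: 19.62
tool_pos: [0.4345, -0.047, 0.1692]
tool_rot: [-3.14, -0.0, 1.534]
contact_force: [1.1, 0.7, -0.2]
opening: 0.0543
grip_force: 20.0
```

>>> apply_moves(delta_pos=[[0,0,0],[0,0,-0.08],[0,0,-0.16],[0,0,-0.22],[0,0,-0.24],[0,0,-0.24],[0,0,-0.24],[0,0,-0.24]], dr=[[0,0,0],[0,0,0],[0,0,0],[0,0,0],[0,0,0],[0,0,0],[0,0,0],[0,0,0]], jaw=[0.5,0.5,0.5,0.5,0.5,0.5,0.5,0.5])

```text
time: 20.28
tool_pos: [0.4363, -0.0494, 0.075]
tool_rot: [3.14, 0.001, 1.534]
contact_force: [0.8, -0.4, 0.0]
opening: 0.054
grip_force: 20.0
```

```bash
python3 - <<'E'
from h import *
for i in range(4):
    s=telemetry.observe();print(np.round(s["tool_pos"],4),np.round(s["tool_rot"],3),s["opening"],s["contact_force"].round(1) if hasattr(s["contact_force"],"round") else s["contact_force"]); 
    if i<3: eyes.read_camera("top")
im,c=snap("wrist","h2")
E
```

```text
[ 0.4363 -0.0494  0.075 ] [3.140e+00 1.000e-03 1.534e+00] 0.05399177892432628 [ 0.8 -0.4  0. ]
[ 0.4364 -0.0494  0.0752] [3.139e+00 1.000e-03 1.534e+00] 0.05404633225730703 [ 0.2  0.5 -1.8]
[ 0.4363 -0.0493  0.0752] [3.139e+00 1.000e-03 1.534e+00] 0.05413685694578005 [-0.4  0.3 -1.4]
[ 0.4361 -0.0492  0.0751] [3.139e+00 1.000e-03 1.534e+00] 0.054339669868334536 [ 0.2 -0.1 -1.3]
```

>>> apply_moves(delta_pos=[[-0.004,0.003,-0.01],[-0.004,0.003,-0.02],[-0.004,0.003,-0.03],[-0.004,0.003,-0.038],[-0.004,0.003,-0.042],[-0.004,0.003,-0.042]], dr=[[0,0,0],[0,0,0],[0,0,0],[0,0,0],[0,0,0],[0,0,0]], jaw=[0.5,0.5,0.5,0.5,0.5,0.5])

```text
time: 20.98
tool_pos: [0.4336, -0.0478, 0.0582]
tool_rot: [3.141, 0.0, 1.535]
contact_force: [-5.7, 0.4, 18.3]
opening: 0.0551
grip_force: 20.0
```

>>> apply_moves(delta_pos=[[0,0,0.005],[0,0,0.005],[0,0,0.005],[0,0,0.005],[0,0,0.1],[0,0,0.2],[0,0,0.3],[0,0,0.4]], dr=[[0,0,0],[0,0,0],[0,0,0],[0,0,0],[0,0,0],[0,0,0],[0,0,0],[0,0,0]], jaw=[0.65,0.7,0.7,0.7,0.7,0.7,0.7,0.7])

```text
time: 21.65
tool_pos: [0.4332, -0.0476, 0.2186]
tool_rot: [-3.141, -0.0, 1.534]
contact_force: [2.4, -0.7, 0.3]
opening: 0.0639
grip_force: 0.0
```

>>> apply_moves(delta_pos=[[0.1,-0.15,0.2],[0.1,-0.15,0.2],[0.1,-0.15,0.2],[0.1,-0.15,0.2],[0.1,-0.15,0.2]], dr=[[0,0,0],[0,0,0],[0,0,0],[0,0,0],[0,0,0]], jaw=[0.7,0.7,0.7,0.7,0.7])

```text
time: 22.07
tool_pos: [0.474, -0.1082, 0.2969]
tool_rot: [3.141, -0.0, 1.533]
contact_force: [0.1, 0.0, -0.6]
opening: 0.0644
grip_force: 0.0
```

```bash
python3 - <<'E'
from h import *
s=telemetry.observe();print(s["tool_pos"])
im,c=snap("wrist","p1"); import press
p=proj(c,[[.4355,-.0456,.063]])[0].astype(int); print(p)
im=im[p[1]-60:p[1]+60,max(p[0]-60,0):p[0]+260]
cv2.imwrite("pics/c9.png",cv2.resize(im,None,fx=2.4,fy=2.4,interpolation=cv2.INTER_CUBIC))
from bl import blanks; blanks("p1",.063)
press.carriage("p1")
E
```

```text
[ 0.47395208 -0.10819647  0.29694342]
[227 113]
p1 px [358.4 304.5] [347 291] [370 319] c [ 0.6036 -0.3179] size [0.0462 0.032 ] ang 87.9 rad 0.0274 fill 0.923
p1 px [166.2 307.2] [155 291] [178 325] c [ 0.3312 -0.3127] size [0.0564 0.0308] ang 87.8 rad 0.032 fill 0.918
p1 px [481.4 134.9] [457 112] [507 163] c [ 0.7406 -0.0854] size [0.061  0.0548] ang 83.9 rad 0.0358 fill 0.594
p1 px [226.8 112.1] [203  88] [250 137] c [ 0.4349 -0.0452] size [0.057  0.0565] ang 87.8 rad 0.0292 fill 0.795
p1 carriage c [ 0.5249 -0.0487] size [0.096  0.2702] ang 87.84
```

View pics/c9.png

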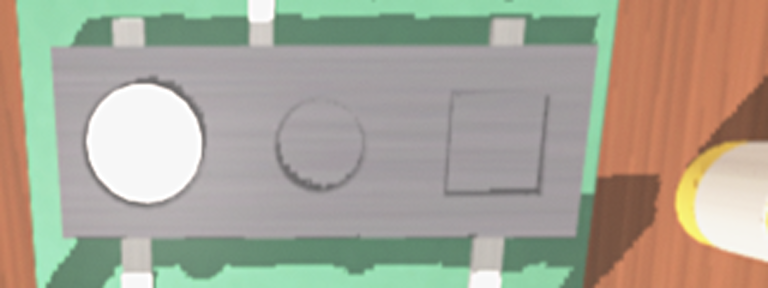

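>>> apply_moves(delta_pos=[[0.215,-0.7,-0.2],[0.215,-0.7,-0.2],[0.215,-0.7,-0.2],[0.215,-0.7,-0.2],[0.215,-0.7,-0.2],[0.215,-0.7,-0.2],[0.215,-0.7,-0.2],[0.215,-0.7,-0.2]], dr=[[0,0,0],[0,0,0],[0,0,0],[0,0,0],[0,0,0],[0,0,0],[0,0,0],[0,0,0]], jaw=[0.6,0.6,0.6,0.6,0.6,0.6,0.6,0.6])

```text
time: 22.78
tool_pos: [0.5586, -0.3908, 0.2113]
tool_rot: [-3.136, -0.003, 1.532]
contact_force: [-0.4, -0.1, 0.1]
opening: 0.055
grip_force: 0.0
```

```bash
python3 bl.py b3 | grep -v "304.5\|307.2"
```

```text
[ 0.55859526 -0.39084587  0.21134239] [-3.13595068 -0.00321088  1.53180533]
b3 px [ 12.9 309. ] [  0 291] [ 29 325] c [ 0.225  -0.5615] size [0.0514 0.0403] ang 87.7 rad 0.0325 fill 0.836
b3 px [340.1 242.7] [320 224] [360 259] c [ 0.6518 -0.4816] size [0.0357 0.0638] ang 25.0 rad 0.034 fill 0.619
b3 px [184.4 242.6] [165 224] [205 259] c [ 0.4584 -0.4743] size [0.0638 0.0358] ang 62.0 rad 0.0343 fill 0.616
b3 px [297.3 127.7] [279 109] [316 146] c [ 0.5993 -0.3448] size [0.04   0.0408] ang 87.8 rad 0.0207 fill 0.782
b3 px [223.1 104.2] [201  80] [246 128] c [ 0.5195 -0.3173] size [0.0458 0.0455] ang 77.9 rad 0.0309 fill 0.951
```

>>> apply_moves(delta_pos=[[0.102,0.114,-0.1],[0.102,0.114,-0.2],[0.102,0.114,-0.3],[0.102,0.114,-0.4],[0.102,0.114,-0.46],[0.102,0.114,-0.5],[0.102,0.114,-0.503],[0.102,0.114,-0.503]], dr=[[0,0,0],[0,0,0],[0,0,0],[0,0,0],[0,0,0],[0,0,0],[0,0,0],[0,0,0]], jaw=[0.54,0.54,0.54,0.54,0.54,0.54,0.54,0.54])

```text
time: 23.5
tool_pos: [0.5996, -0.3401, 0.0146]
tool_rot: [-3.139, -0.002, 1.535]
contact_force: [0.2, -0.6, 1.5]
opening: 0.0497
grip_force: 0.0
```

>>> apply_moves(delta_pos=[[0,0,0],[0,0,0],[0,0,0],[0,0,0],[0,0,0]], dr=[[0,0,0],[0,0,0],[0,0,0],[0,0,0],[0,0,0]], jaw=[0.3,0.3,0.3,0.3,0.3], force=20)

```text
time: 23.92
tool_pos: [0.6008, -0.3424, 0.0171]
tool_rot: [3.14, 0.001, 1.534]
contact_force: [-0.5, -0.4, 0.6]
opening: 0.028
grip_force: 0.0
```

>>> apply_moves(delta_pos=[[0,0,0.05],[0,0,0.15],[0,0,0.25],[0,0,0.35],[0,0,0.4],[0,0,0.4],[0,0,0.4]], dr=[[0,0,0],[0,0,0],[0,0,0],[0,0,0],[0,0,0],[0,0,0],[0,0,0]], jaw=[0.3,0.3,0.3,0.3,0.3,0.3,0.3])

```text
time: 24.5
tool_pos: [0.601, -0.3425, 0.1778]
tool_rot: [3.139, 0.002, 1.534]
contact_force: [-0.7, -0.4, -1.3]
opening: 0.0273
grip_force: 0.0
```

```bash
cat > held.py <<'E'
import sys
from h import *
for i in range(3): eyes.read_camera("top")
s=telemetry.observe(); z=s["tool_pos"][2]; print(np.round(s["tool_pos"],4),np.round(s["tool_rot"],3),s["opening"])
im,c=snap("wrist",sys.argv[1]); rad=float(sys.argv[2])
hsv=cv2.cvtColor(im,cv2.COLOR_BGR2HSV); m=((hsv[:,:,1]<60)&(hsv[:,:,2]>120)).astype(np.uint8); m[262:]=0
tp=np.array(s["tool_pos"]); p=proj(c,[tp+[0,.008,.006]])[0].round().astype(int); print("proj",p)
n,l,st,ce=cv2.connectedComponentsWithStats(m); k=l[p[1],p[0]]; print("comp",st[k])
ys,xs=np.where((l==k)&(np.abs(np.arange(512)-p[0])<4)[None,:]); v=ys.min(); print("front px",p[0],v)
print("front bottom edge rel TCP (under=-9mm):",(plane(c,(p[0],v),z-.009)[0]-tp).round(4), "centre y rel", round(plane(c,(p[0],v),z-.009)[0][1]-tp[1]-rad,4))
E
python3 held.py h3 .02
```

```text
[ 0.5997 -0.3416  0.1739] [-3.139e+00 -2.000e-03  1.534e+00] 0.027558508841186994
proj [259 236]
comp [     0      0    512    384 190043]
front px 259 0
front bottom edge rel TCP (under=-9mm): [ 0.0044  0.1206 -0.009 ] centre y rel 0.1006
```

>>> apply_moves(delta_pos=[[0,-0.008,0],[0,-0.008,-0.1],[0,-0.008,-0.2],[0,-0.008,-0.3],[0,-0.008,-0.37],[0,-0.008,-0.41],[0,-0.008,-0.415],[0,-0.008,-0.415]], dr=[[0,0,0],[0,0,0],[0,0,0],[0,0,0],[0,0,0],[0,0,0],[0,0,0],[0,0,0]], jaw=[0.54,0.54,0.54,0.54,0.54,0.54,0.54,0.54])

```text
time: 25.37
tool_pos: [0.5997, -0.345, 0.0081]
tool_rot: [-3.139, -0.002, 1.534]
contact_force: [-0.5, -0.5, 1.0]
opening: 0.0496
grip_force: 0.0
```

>>> apply_moves(delta_pos=[[0,0,0],[0,0,0],[0,0,0],[0,0,0],[0,0,0]], dr=[[0,0,0],[0,0,0],[0,0,0],[0,0,0],[0,0,0]], jaw=[0.54,0.34,0.34,0.34,0.34], force=20)

```text
time: 25.78
tool_pos: [0.6013, -0.3459, 0.0117]
tool_rot: [3.139, 0.002, 1.534]
contact_force: [-1.2, -0.2, 5.6]
opening: 0.0379
grip_force: 20.0
```

Gripped. Lift and check.

>>> apply_moves(delta_pos=[[0,0,0.05],[0,0,0.15],[0,0,0.25],[0,0,0.35],[0,0,0.4],[0,0,0.4],[0,0,0.4]], dr=[[0,0,0],[0,0,0],[0,0,0],[0,0,0],[0,0,0],[0,0,0],[0,0,0]], jaw=[0.34,0.34,0.34,0.34,0.34,0.34,0.34])

```text
time: 26.37
tool_pos: [0.601, -0.3455, 0.1716]
tool_rot: [3.139, 0.002, 1.534]
contact_force: [-0.7, -0.2, -1.6]
opening: 0.0382
grip_force: 20.0
```

```bash
sed -i 's/m\[262:\]=0/m[259:]=0/; s/hsv\[:,:,1\]<60/hsv[:,:,1]<40/' held.py; python3 held.py h3 .02
```

```text
[ 0.5997 -0.3447  0.1678] [-3.139e+00 -2.000e-03  1.534e+00] 0.03818710413358596
proj [259 236]
comp [ 227  204   73   55 3367]
front px 259 205
front bottom edge rel TCP (under=-9mm): [ 0.0004  0.0201 -0.009 ] centre y rel 0.0001
```

>>> apply_moves(delta_pos=[[-0.02,0.09,0],[-0.04,0.18,0],[-0.07,0.28,0],[-0.1,0.38,0],[-0.12,0.47,0],[-0.15,0.57,0],[-0.17,0.66,0],[-0.187,0.74,0]], dr=[[0,0,0],[0,0,0],[0,0,0],[0,0,0],[0,0,0],[0,0,0],[0,0,0],[0,0,0]], jaw=[0.34,0.34,0.34,0.34,0.34,0.34,0.34,0.34])

```text
time: 27.23
tool_pos: [0.524, -0.047, 0.1688]
tool_rot: [-3.139, -0.001, 1.535]
contact_force: [0.8, -0.1, -0.2]
opening: 0.0379
grip_force: 20.0
```

>>> apply_moves(delta_pos=[[0,0,0],[0,0,-0.08],[0,0,-0.16],[0,0,-0.22],[0,0,-0.245],[0,0,-0.245],[0,0,-0.245],[0,0,-0.245]], dr=[[0,0,0],[0,0,0],[0,0,0],[0,0,0],[0,0,0],[0,0,0],[0,0,0],[0,0,0]], jaw=[0.34,0.34,0.34,0.34,0.34,0.34,0.34,0.34])

```text
time: 27.9
tool_pos: [0.5267, -0.0497, 0.0731]
tool_rot: [3.139, 0.0, 1.534]
contact_force: [-0.1, 0.8, 0.4]
opening: 0.0377
grip_force: 20.0
```

```bash
python3 - <<'E'
from h import *
for i in range(4): eyes.read_camera("top")
s=telemetry.observe();print(np.round(s["tool_pos"],4),np.round(s["tool_rot"],3),s["opening"],s["contact_force"])
E
```

```text
[ 0.5264 -0.0495  0.0731] [3.139 0.    1.534] 0.037932437050650455 [-1.14087305  1.08942778 -0.80466513]
```

>>> apply_moves(delta_pos=[[-0.0035,0.002,-0.01],[-0.0035,0.002,-0.02],[-0.0035,0.002,-0.03],[-0.0035,0.002,-0.038],[-0.0035,0.002,-0.041],[-0.0035,0.002,-0.041]], dr=[[0,0,0],[0,0,0],[0,0,0],[0,0,0],[0,0,0],[0,0,0]], jaw=[0.34,0.34,0.34,0.34,0.34,0.34])

```text
time: 28.6
tool_pos: [0.5243, -0.0486, 0.0573]
tool_rot: [3.141, 0.0, 1.535]
contact_force: [-6.3, 0.9, 18.7]
opening: 0.039
grip_force: 20.0
```

>>> apply_moves(delta_pos=[[0,0,0.005],[0,0,0.005],[0,0,0.005],[0,0,0.005],[0,0,0.1],[0,0,0.2],[0,0,0.3],[0,0,0.4]], dr=[[0,0,0],[0,0,0],[0,0,0],[0,0,0],[0,0,0],[0,0,0],[0,0,0],[0,0,0]], jaw=[0.5,0.55,0.55,0.55,0.55,0.55,0.55,0.55])

```text
time: 29.27
tool_pos: [0.5239, -0.0484, 0.2168]
tool_rot: [-3.14, -0.0, 1.534]
contact_force: [1.9, 0.0, -1.0]
opening: 0.0505
grip_force: 0.0
```

>>> apply_moves(delta_pos=[[-0.1,-0.15,0.2],[-0.1,-0.15,0.2],[-0.1,-0.15,0.2],[-0.1,-0.15,0.2],[-0.1,-0.15,0.2]], dr=[[0,0,0],[0,0,0],[0,0,0],[0,0,0],[0,0,0]], jaw=[0.7,0.7,0.7,0.7,0.7])

```text
time: 29.68
tool_pos: [0.4844, -0.109, 0.2958]
tool_rot: [3.14, 0.0, 1.533]
contact_force: [0.3, -0.2, -1.4]
opening: 0.0641
grip_force: 0.0
```

```bash
python3 - <<'E'
from h import *
im,c=snap("wrist","p2"); print(telemetry.observe()["tool_pos"])
from bl import blanks; blanks("p2",.063)
E
```

```text
[ 0.48415802 -0.10825904  0.2945487 ]
p2 px [358.2 304.1] [347 291] [370 319] c [ 0.614  -0.3182] size [0.0461 0.0314] ang 87.8 rad 0.027 fill 0.913
p2 px [166.4 307. ] [155 291] [178 325] c [ 0.3425 -0.3127] size [0.0562 0.0306] ang 87.8 rad 0.0316 fill 0.921
p2 px [350.7 243.1] [328 224] [374 260] c [ 0.6025 -0.2184] size [0.0409 0.0764] ang 28.2 rad 0.041 fill 0.597
p2 px [472.  134.9] [449 112] [496 162] c [ 0.7399 -0.0855] size [0.0606 0.0517] ang 85.5 rad 0.0345 fill 0.605
p2 px [292.9 111.7] [276  94] [310 129] c [ 0.5252 -0.0477] size [0.0406 0.0407] ang 88.5 rad 0.0213 fill 0.798
p2 px [217.7 111.8] [194  87] [241 136] c [ 0.4351 -0.0445] size [0.0567 0.0564] ang 87.8 rad 0.0293 fill 0.8
```

>>> apply_moves(delta_pos=[[0.12,-0.7,-0.2],[0.12,-0.7,-0.2],[0.12,-0.7,-0.2],[0.12,-0.7,-0.2],[0.12,-0.7,-0.2],[0.12,-0.7,-0.2],[0.12,-0.7,-0.2],[0.12,-0.7,-0.2]], dr=[[0,0,0],[0,0,0],[0,0,0],[0,0,0],[0,0,0],[0,0,0],[0,0,0],[0,0,0]], jaw=[0.65,0.65,0.65,0.65,0.65,0.65,0.65,0.65])

```text
time: 30.4
tool_pos: [0.5313, -0.3928, 0.2081]
tool_rot: [-3.135, -0.004, 1.531]
contact_force: [-2.2, -0.2, -0.4]
opening: 0.0593
grip_force: 0.0
```

```bash
python3 - <<'E'
from h import *
for i in range(3): eyes.read_camera("top")
E
python3 bl.py b4
```

```text
[ 0.53232543 -0.3873397   0.212651  ] [-3.13843362 -0.00363468  1.5343858 ]
b4 px [ 10.3 309.3] [  0 291] [ 24 325] c [ 0.1959 -0.559 ] size [0.0515 0.0331] ang 87.6 rad 0.0302 fill 0.808
b4 px [345.5 242.9] [324 224] [367 259] c [ 0.6332 -0.4787] size [0.0364 0.0667] ang 26.9 rad 0.0357 fill 0.608
b4 px [179.  242.8] [158 224] [200 259] c [ 0.426  -0.4716] size [0.0654 0.0366] ang 61.4 rad 0.0354 fill 0.614
b4 px [247.4 106.5] [225  83] [271 131] c [ 0.5194 -0.3173] size [0.0458 0.0454] ang 78.1 rad 0.0309 fill 0.952
```

>>> apply_moves(delta_pos=[[-0.032,0.175,-0.1],[-0.032,0.175,-0.2],[-0.032,0.175,-0.3],[-0.032,0.175,-0.4],[-0.032,0.175,-0.46],[-0.032,0.175,-0.5],[-0.032,0.175,-0.511],[-0.032,0.175,-0.511]], dr=[[0,0,-0.2],[0,0,-0.342],[0,0,-0.342],[0,0,-0.342],[0,0,-0.342],[0,0,-0.342],[0,0,-0.342],[0,0,-0.342]], jaw=[0.65,0.65,0.65,0.65,0.65,0.65,0.65,0.65])

```text
time: 31.27
tool_pos: [0.5195, -0.3166, 0.0108]
tool_rot: [-3.14, -0.001, 1.365]
contact_force: [0.9, -0.1, 0.7]
opening: 0.0598
grip_force: 0.0
```

>>> apply_moves(delta_pos=[[0,0,0],[0,0,0],[0,0,0]], dr=[[0,0,0],[0,0,0],[0,0,0]], jaw=[0.65,0.65,0.65])

```text
time: 31.52
tool_pos: [0.5207, -0.3192, 0.0135]
tool_rot: [3.138, 0.002, 1.364]
contact_force: [0.4, -0.5, 0.1]
opening: 0.0595
grip_force: 0.0
```

>>> apply_moves(delta_pos=[[0,0,-0.009],[0,0,-0.009],[0,0,-0.009],[0,0,-0.009],[0,0,-0.009],[0,0,-0.009],[0,0,-0.009]], dr=[[0,0,0],[0,0,0],[0,0,0],[0,0,0],[0,0,0],[0,0,0],[0,0,0]], jaw=[0.65,0.5,0.38,0.38,0.38,0.38,0.38])

```text
time: 32.1
tool_pos: [0.5194, -0.3186, 0.0077]
tool_rot: [-3.142, 0.0, 1.363]
contact_force: [-0.9, 0.7, 1.9]
opening: 0.0433
grip_force: 20.0
```

>>> apply_moves(delta_pos=[[0,0,0.05],[0,0,0.15],[0,0,0.25],[0,0,0.35],[0,0,0.4],[0,0,0.4],[0,0,0.4]], dr=[[0,0,0],[0,0,0],[0,0,0],[0,0,0],[0,0,0],[0,0,0],[0,0,0]], jaw=[0.38,0.38,0.38,0.38,0.38,0.38,0.38])

```text
time: 32.68
tool_pos: [0.5199, -0.3187, 0.1685]
tool_rot: [3.139, 0.001, 1.363]
contact_force: [-0.3, 0.3, -1.4]
opening: 0.0436
grip_force: 20.0
```

```bash
python3 held.py h4 .022
```

```text
[ 0.5187 -0.3178  0.1654] [-3.138e+00 -2.000e-03  1.363e+00] 0.04333153099719653
proj [257 237]
comp [ 220  202   86   57 4848]
front px 257 202
front bottom edge rel TCP (under=-9mm): [ 0.0028  0.0219 -0.009 ] centre y rel -0.0001
```

>>> apply_moves(delta_pos=[[0.03,0.08,0],[0.06,0.16,0],[0.09,0.25,0],[0.12,0.34,0],[0.15,0.43,0],[0.18,0.51,0],[0.21,0.59,0],[0.24,0.665,0]], dr=[[0,0,0.05],[0,0,0.1],[0,0,0.2],[0,0,0.3],[0,0,0.342],[0,0,0.342],[0,0,0.342],[0,0,0.342]], jaw=[0.38,0.38,0.38,0.38,0.38,0.38,0.38,0.38])

```text
time: 33.55
tool_pos: [0.6153, -0.0504, 0.1659]
tool_rot: [-3.139, -0.001, 1.535]
contact_force: [-0.4, 0.8, -1.6]
opening: 0.0439
grip_force: 20.0
```

>>> apply_moves(delta_pos=[[0,0,0],[0,0,-0.08],[0,0,-0.16],[0,0,-0.21],[0,0,-0.233],[0,0,-0.233],[0,0,-0.233],[0,0,-0.233]], dr=[[0,0,0],[0,0,0],[0,0,0],[0,0,0],[0,0,0],[0,0,0],[0,0,0],[0,0,0]], jaw=[0.38,0.38,0.38,0.38,0.38,0.38,0.38,0.38])

```text
time: 34.22
tool_pos: [0.6165, -0.0529, 0.0757]
tool_rot: [3.139, 0.0, 1.534]
contact_force: [0.1, -0.2, -1.5]
opening: 0.0437
grip_force: 20.0
```

```bash
python3 - <<'E'
from h import *
for i in range(4): eyes.read_camera("top")
s=telemetry.observe();print(np.round(s["tool_pos"],4),np.round(s["tool_rot"],3),s["opening"],s["contact_force"])
E
```

```text
[ 0.6162 -0.0527  0.0756] [3.139 0.    1.534] 0.04341392291548412 [ 0.2356247   0.87132912 -1.27682518]
```

>>> apply_moves(delta_pos=[[-0.0035,0.002,-0.01],[-0.0035,0.002,-0.02],[-0.0035,0.002,-0.03],[-0.0035,0.002,-0.04],[-0.0035,0.002,-0.046],[-0.0035,0.002,-0.046],[-0.0035,0.002,-0.046]], dr=[[0,0,0],[0,0,0],[0,0,0],[0,0,0],[0,0,0],[0,0,0],[0,0,0]], jaw=[0.38,0.38,0.38,0.38,0.38,0.38,0.38])

```text
time: 35.0
tool_pos: [0.6139, -0.0516, 0.0566]
tool_rot: [-3.141, 0.0, 1.534]
contact_force: [-3.8, 0.6, 7.1]
opening: 0.0438
grip_force: 20.0
```

>>> apply_moves(delta_pos=[[0,0,0],[0,0,0],[0,0,0.005],[0,0,0.005],[0,0,0.1],[0,0,0.2],[0,0,0.3],[0,0,0.4]], dr=[[0,0,0],[0,0,0],[0,0,0],[0,0,0],[0,0,0],[0,0,0],[0,0,0],[0,0,0]], jaw=[0.55,0.6,0.6,0.6,0.6,0.6,0.6,0.6])

```text
time: 35.67
tool_pos: [0.6138, -0.0517, 0.2176]
tool_rot: [-3.141, -0.0, 1.534]
contact_force: [0.4, -0.6, 0.1]
opening: 0.0557
grip_force: 0.0
```

>>> apply_moves(delta_pos=[[-0.25,-0.1,0.15],[-0.25,-0.1,0.15],[-0.25,-0.1,0.15],[-0.25,-0.1,0.15],[-0.25,-0.1,0.15],[-0.25,-0.1,0.15]], dr=[[0,0,0],[0,0,0],[0,0,0],[0,0,0],[0,0,0],[0,0,0]], jaw=[0.6,0.6,0.6,0.6,0.6,0.6])

```text
time: 36.17
tool_pos: [0.5144, -0.0917, 0.2758]
tool_rot: [3.141, -0.0, 1.534]
contact_force: [0.1, -1.1, -0.2]
opening: 0.0551
grip_force: 0.0
```

```bash
python3 - <<'E'
from h import *
eyes.read_camera("top");eyes.read_camera("top")
im,c=snap("wrist","p3"); print(telemetry.observe()["tool_pos"])
from bl import blanks; blanks("p3",.063)
cv2.imwrite("pics/c10.png",cv2.resize(im[:240,100:420],None,fx=2.4,fy=2.4,interpolation=cv2.INTER_CUBIC))
E
```

```text
[ 0.51458117 -0.09127601  0.27464521]
p3 px [ 12.9 309. ] [  0 291] [ 29 325] c [ 0.1695 -0.2729] size [0.0534 0.0417] ang 87.8 rad 0.0337 fill 0.838
p3 px [340.1 242. ] [319 223] [360 259] c [ 0.6124 -0.1884] size [0.0383 0.0691] ang 26.5 rad 0.0365 fill 0.614
p3 px [184.9 242. ] [165 223] [206 259] c [ 0.4116 -0.1812] size [0.0677 0.0383] ang 62.9 rad 0.0366 fill 0.626
p3 px [457.3 150.7] [434 128] [484 180] c [ 0.7405 -0.0811] size [0.0598 0.0491] ang 75.6 rad 0.0332 fill 0.603
p3 px [269.5 129.2] [252 111] [287 147] c [ 0.5255 -0.0474] size [0.0406 0.0403] ang 88.0 rad 0.021 fill 0.797
p3 px [347.1 128.9] [325 109] [369 149] c [ 0.6139 -0.0506] size [0.0451 0.0488] ang 87.9 rad 0.0325 fill 0.972
p3 px [191.  129.1] [166 104] [216 154] c [ 0.4355 -0.0444] size [0.0564 0.0577] ang 87.9 rad 0.0293 fill 0.792
```

View pics/c10.png

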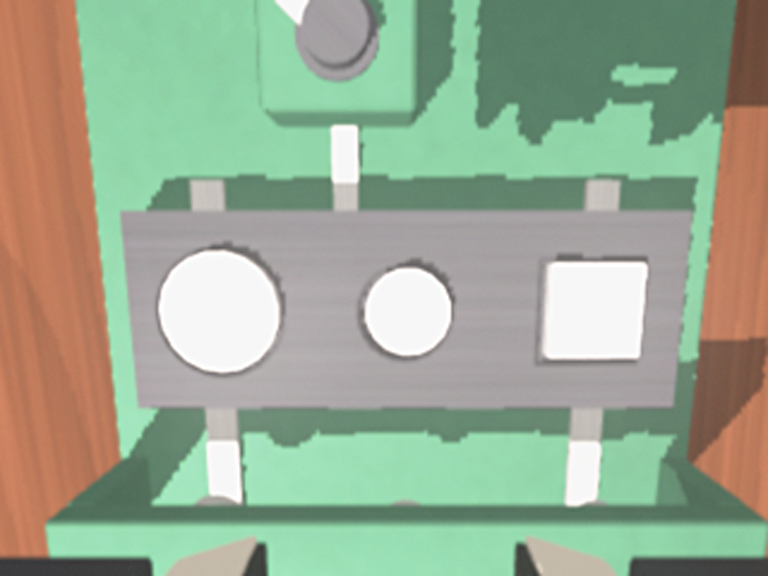

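>>> apply_moves(delta_pos=[[0.08,0.03,-0.05],[0.16,0.07,-0.1],[0.2485,0.1,-0.2],[0.2485,0.1,-0.3],[0.2485,0.1,-0.4],[0.2485,0.1,-0.47],[0.2485,0.1,-0.5],[0.2485,0.1,-0.5]], dr=[[0,0,0],[0,0,0],[0,0,0],[0,0,0],[0,0,0],[0,0,0],[0,0,0],[0,0,0]], jaw=[0,0,0,0,0,0,0,0])

```text
time: 36.98
tool_pos: [0.6108, -0.0504, 0.07]
tool_rot: [-3.131, -0.002, 1.535]
contact_force: [-0.3, 0.3, 0.3]
opening: 0.0065
grip_force: 0.0
```

>>> apply_moves(delta_pos=[[0,0,0],[0,0,-0.01],[0,0,-0.02],[0,0,-0.025],[0,0,-0.025]], dr=[[0,0,0],[0,0,0],[0,0,0],[0,0,0],[0,0,0]], jaw=[0,0,0,0,0])

```text
time: 37.4
tool_pos: [0.6137, -0.0518, 0.0663]
tool_rot: [3.141, 0.0, 1.534]
contact_force: [0.6, -0.1, 0.1]
opening: 0.0004
grip_force: 0.0
```

>>> apply_moves(delta_pos=[[0,0,-0.005],[0,0,-0.01],[0,0,-0.012],[0,0,-0.012]], dr=[[0,0,0],[0,0,0],[0,0,0],[0,0,0]], jaw=[0,0,0,0])

```text
time: 37.73
tool_pos: [0.614, -0.0518, 0.0632]
tool_rot: [3.14, 0.0, 1.534]
contact_force: [-4.8, 0.1, 13.2]
opening: 0.0003
grip_force: 6.0
```

>>> apply_moves(delta_pos=[[0,0,0.1],[0,0,0.2],[-0.1,0.03,0.3],[-0.2,0.06,0.4],[-0.28,0.08,0.55],[-0.28,0.08,0.6],[-0.28,0.08,0.6],[-0.28,0.08,0.6]], dr=[[0,0,0],[0,0,0],[0,0,0],[0,0,0],[0,0,0],[0,0,0],[0,0,0],[0,0,0]], jaw=[0.3,0.3,0.3,0.3,0.3,0.45,0.45,0.45])

```text
time: 38.4
tool_pos: [0.5018, -0.0193, 0.3085]
tool_rot: [3.13, 0.002, 1.535]
contact_force: [1.5, -1.0, 0.5]
opening: 0.0402
grip_force: 0.0
```

```bash
python3 - <<'E'
from h import *
eyes.read_camera("top");eyes.read_camera("top")
print(telemetry.observe()["tool_pos"]);snap("wrist","q1")
E
```

```text
[ 0.50171347 -0.01969204  0.3027382 ]
```

>>> apply_moves(delta_pos=[[-0.2,0.1,0],[-0.2,0.1,0],[-0.2,0.1,0],[-0.2,0.1,0]], dr=[[0,0,0],[0,0,0],[0,0,0],[0,0,0]], jaw=[0.45,0.45,0.45,0.45])

```text
time: 38.88
tool_pos: [0.4199, 0.0211, 0.3]
tool_rot: [-3.139, -0.0, 1.536]
contact_force: [0.8, 0.9, 0.0]
opening: 0.041
grip_force: 0.0
```

```bash
python3 - <<'E'
from h import *
eyes.read_camera("top");eyes.read_camera("top")
print(telemetry.observe()["tool_pos"]);b,cb=snap("wrist","q2");a,ca=load("q1")
o=[]
for im,c in((a,ca),(b,cb)):
    p=proj(c,[[.50,.068,.11]])[0].astype(int); x0=max(p[0]-70,0);y0=max(p[1]-50,0); print(x0,y0)
    o.append(cv2.resize(im[y0:y0+100,x0:x0+140],(700,500))[:, :].copy())
o=[cv2.resize(x,(420,300)) for x in o]
cv2.imwrite("pics/c11.png",np.vstack(o))
E
```

```text
[0.42227507 0.01999864 0.30051299]
185 38
261 74
```

View pics/c11.png

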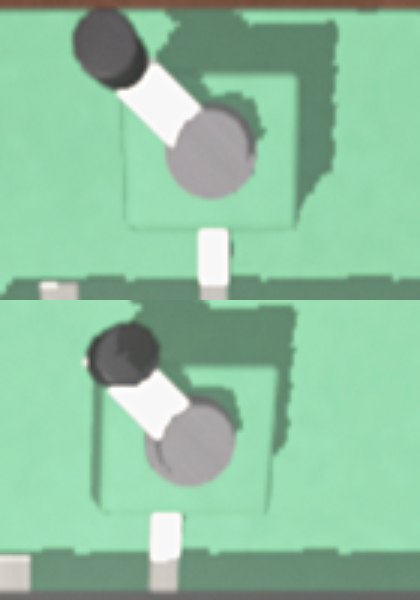

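```bash
python3 - <<'E'
from h import *
_,ca=load("q1");_,cb=load("q2")
A=lambda x,y:(185+x/3-.3,38+y/3-.3);B=lambda x,y:(261+x/3-.3,74+(y-300)/3-.3)
for n,p,q in[("knob",(106,43),(127,351)),("cap",(209,153),(196,443))]: print(n,*tri([ca,cb],[A(*p),B(*q)]))
print(plane(ca,A(106,43),.130),plane(cb,B(127,351),.130))
from press import carriage
carriage("q1")
y=np.radians(-2.1);Rz=np.array([[np.cos(y),-np.sin(y)],[np.sin(y),np.cos(y)]])
for t in(0,.002,.003,.004):
    o=np.array([.5249,-.0487])+Rz@[0,t]; th=t/.025*2*np.pi; ax=o+Rz@[-.03,.115]; print(t,np.degrees(th),"axis",ax,"knob",ax+Rz@[-.045*np.cos(th),.045*np.sin(th)])
E
```

```text
knob [0.46720741 0.10318263 0.12480878] 0.0004367249605831022
cap [0.49848772 0.06944968 0.08435357] 0.0005473152766244552
[[0.46761377 0.10205777 0.13      ]] [[0.46676878 0.10344498 0.13      ]]
q1 carriage c [ 0.5251 -0.0468] size [0.1002 0.27  ] ang 87.83
0 0.0 axis [0.49913417 0.06732208] knob [0.4541644  0.06897104]
0.002 28.8 axis [0.49920746 0.06932073] knob [0.46059454 0.09243009]
0.003 43.199999999999996 axis [0.49924411 0.07032006] knob [0.46759134 0.10230604]
0.004 57.6 axis [0.49928075 0.07131939] knob [0.47657701 0.11017219]
```

>>> apply_moves(delta_pos=[[0.06,0.1,0],[0.112,0.207,-0.05],[0.112,0.207,-0.15],[0.112,0.207,-0.25],[0.112,0.207,-0.34],[0.112,0.207,-0.4],[0.112,0.207,-0.4],[0.112,0.207,-0.4]], dr=[[0,0,0],[0,0,0],[0,0,0],[0,0,0],[0,0,0],[0,0,0],[0,0,0],[0,0,0]], jaw=[0.45,0.45,0.45,0.45,0.45,0.45,0.45,0.45])

```text
time: 39.7
tool_pos: [0.4668, 0.1027, 0.1401]
tool_rot: [-3.139, 0.0, 1.534]
contact_force: [0.1, -0.4, 0.8]
opening: 0.0413
grip_force: 0.0
```

>>> apply_moves(delta_pos=[[0,0,-0.06],[0,0,-0.11],[0,0,-0.117],[0,0,-0.117],[0,0,-0.117],[0,0,-0.117]], dr=[[0,0,0],[0,0,0],[0,0,0],[0,0,0],[0,0,0],[0,0,0]], jaw=[0.45,0.45,0.45,0.45,0.45,0.45])

```text
time: 40.2
tool_pos: [0.4678, 0.1031, 0.0962]
tool_rot: [3.138, -0.0, 1.534]
contact_force: [0.4, -0.4, -0.5]
opening: 0.0412
grip_force: 0.0
```

>>> apply_moves(delta_pos=[[0,0,0],[0,0,0],[0,0,0],[0,0,0],[0,0,0]], dr=[[0,0,0],[0,0,0],[0,0,0],[0,0,0],[0,0,0]], jaw=[0,0,0,0,0], force=15)

```text
time: 40.62
tool_pos: [0.4663, 0.1032, 0.0947]
tool_rot: [3.141, -0.0, 1.534]
contact_force: [-1.6, 0.9, 5.2]
opening: 0.0218
grip_force: 15.0
```

```bash
python3 - <<'E'
from h import *
for i in range(3): eyes.read_camera("top")
s=telemetry.observe();print(np.round(s["tool_pos"],4),s["opening"],s["contact_force"],s["grip_force"])
a0=44; r=45/400
for N in (8,):
  for step in (22.5,):
    P=lambda d: np.array([-r*np.cos(np.radians(d-0)+np.radians(2.1)), r*np.sin(np.radians(d)+np.radians(2.1))])
    # world: press -x is at 177.9deg; knob at world angle 177.9-d
    W=lambda d: r*np.array([np.cos(np.radians(177.9-d)),np.sin(np.radians(177.9-d))])
    for k in range(2):
      b=a0+180*k; print([ [round(float(x),4) for x in W(b+step*(i+1))-W(b)] for i in range(8)])
E
```

```text
[0.4663 0.1032 0.0947] 0.021613818847996638 [-2.07584255  1.06993149  5.28697427] 15.000625848770142
[[0.037, 0.0237], [0.0802, 0.0314], [0.123, 0.022], [0.1591, -0.0031], [0.1828, -0.04], [0.1905, -0.0832], [0.1811, -0.1261], [0.156, -0.1621]]
[[-0.037, -0.0237], [-0.0802, -0.0314], [-0.123, -0.022], [-0.1591, 0.0031], [-0.1828, 0.04], [-0.1905, 0.0832], [-0.1811, 0.1261], [-0.156, 0.1621]]
```

>>> apply_moves(delta_pos=[[0.037,0.0237,0],[0.0802,0.0314,0],[0.123,0.022,0],[0.1591,-0.0031,0],[0.1828,-0.04,0],[0.1905,-0.0832,0],[0.1811,-0.1261,0],[0.156,-0.1621,0]], dr=[[0,0,0],[0,0,0],[0,0,0],[0,0,0],[0,0,0],[0,0,0],[0,0,0],[0,0,0]], jaw=[0,0,0,0,0,0,0,0])

```text
time: 41.43
tool_pos: [0.5292, 0.0384, 0.0947]
tool_rot: [3.141, -0.002, 1.534]
contact_force: [-5.0, 10.3, 6.3]
opening: 0.0217
grip_force: 15.0
```

>>> apply_moves(delta_pos=[[-0.037,-0.0237,0],[-0.0802,-0.0314,0],[-0.123,-0.022,0],[-0.1591,0.0031,0],[-0.1828,0.04,0],[-0.1905,0.0832,0],[-0.1811,0.1261,0],[-0.156,0.1621,0]], dr=[[0,0,0],[0,0,0],[0,0,0],[0,0,0],[0,0,0],[0,0,0],[0,0,0],[0,0,0]], jaw=[0,0,0,0,0,0,0,0])

```text
time: 42.1
tool_pos: [0.4657, 0.1032, 0.0947]
tool_rot: [3.141, 0.001, 1.535]
contact_force: [4.9, -11.3, -0.3]
opening: 0.0218
grip_force: 15.0
```

```bash
python3 - <<'E'
from h import *
import cv2
s=telemetry.observe();print(np.round(s["tool_pos"],4),s["contact_force"])
im,c=snap("top","t1"); 
E
```

```text
[0.4657 0.1032 0.0947] [  4.93387674 -11.31659588  -0.33898915]
```

>>> apply_moves(delta_pos=[[0.037,0.0237,0],[0.0802,0.0314,0],[0.123,0.022,0],[0.1591,-0.0031,0],[0.1828,-0.04,0],[0.1905,-0.0832,0],[0.1811,-0.1261,0],[0.156,-0.1621,0]], dr=[[0,0,0],[0,0,0],[0,0,0],[0,0,0],[0,0,0],[0,0,0],[0,0,0],[0,0,0]], jaw=[0,0,0,0,0,0,0,0])

```text
time: 42.82
tool_pos: [0.529, 0.0383, 0.0946]
tool_rot: [3.141, -0.002, 1.534]
contact_force: [-4.4, 10.0, 6.4]
opening: 0.0214
grip_force: 15.0
```

>>> apply_moves(delta_pos=[[-0.037,-0.0237,0],[-0.0802,-0.0314,0],[-0.123,-0.022,0],[-0.1591,0.0031,0],[-0.1828,0.04,0],[-0.1905,0.0832,0],[-0.1811,0.1261,0],[-0.156,0.1621,0]], dr=[[0,0,0],[0,0,0],[0,0,0],[0,0,0],[0,0,0],[0,0,0],[0,0,0],[0,0,0]], jaw=[0,0,0,0,0,0,0,0])

```text
time: 43.48
tool_pos: [0.4656, 0.103, 0.0947]
tool_rot: [-3.142, 0.001, 1.535]
contact_force: [5.0, -9.6, 2.1]
opening: 0.0216
grip_force: 15.0
```

>>> apply_moves(delta_pos=[[0.037,0.0237,0],[0.0802,0.0314,0],[0.123,0.022,0],[0.1591,-0.0031,0],[0.1828,-0.04,0],[0.1905,-0.0832,0],[0.1811,-0.1261,0],[0.156,-0.1621,0]], dr=[[0,0,0],[0,0,0],[0,0,0],[0,0,0],[0,0,0],[0,0,0],[0,0,0],[0,0,0]], jaw=[0,0,0,0,0,0,0,0])

```text
time: 44.15
tool_pos: [0.529, 0.0383, 0.0947]
tool_rot: [3.141, -0.002, 1.534]
contact_force: [-4.7, 10.0, 6.3]
opening: 0.0219
grip_force: 15.0
```

>>> apply_moves(delta_pos=[[-0.037,-0.0237,0],[-0.0802,-0.0314,0],[-0.123,-0.022,0],[-0.1591,0.0031,0],[-0.1828,0.04,0],[-0.1905,0.0832,0],[-0.1811,0.1261,0],[-0.156,0.1621,0]], dr=[[0,0,0],[0,0,0],[0,0,0],[0,0,0],[0,0,0],[0,0,0],[0,0,0],[0,0,0]], jaw=[0,0,0,0,0,0,0,0])

```text
time: 44.82
tool_pos: [0.4656, 0.103, 0.0947]
tool_rot: [3.142, 0.001, 1.535]
contact_force: [4.2, -10.2, 0.8]
opening: 0.0214
grip_force: 15.0
```

>>> apply_moves(delta_pos=[[0.037,0.0237,0],[0.0802,0.0314,0],[0.123,0.022,0],[0.1591,-0.0031,0],[0.1828,-0.04,0],[0.1905,-0.0832,0],[0.1811,-0.1261,0],[0.156,-0.1621,0]], dr=[[0,0,0],[0,0,0],[0,0,0],[0,0,0],[0,0,0],[0,0,0],[0,0,0],[0,0,0]], jaw=[0,0,0,0,0,0,0,0])

```text
time: 45.48
tool_pos: [0.5289, 0.0383, 0.0946]
tool_rot: [3.141, -0.002, 1.534]
contact_force: [-5.2, 9.2, 6.8]
opening: 0.022
grip_force: 15.0
```

```bash
python3 - <<'E'
from h import *
s=telemetry.observe();print(np.round(s["tool_pos"],4),s["contact_force"])
r=45/400;W=lambda d: r*np.array([np.cos(np.radians(177.9-d)),np.sin(np.radians(177.9-d))])
b=44+1260; print([[round(float(x),4) for x in W(a)-W(b)] for a in (1324,1344,1364,1384,1404,1424,1440,1446,1450)])
E
```

```text
[0.5289 0.0383 0.0946] [-5.17189294  9.22846327  6.77214026]
[[-0.0324, -0.0218], [-0.0704, -0.0312], [-0.1092, -0.027], [-0.1443, -0.0098], [-0.1714, 0.0183], [-0.1872, 0.054], [-0.1904, 0.0852], [-0.1894, 0.0969], [-0.188, 0.1046]]
```

>>> apply_moves(delta_pos=[[-0.0324,-0.0218,0],[-0.0704,-0.0312,0],[-0.1092,-0.027,0],[-0.1443,-0.0098,0],[-0.1714,0.0183,0],[-0.1872,0.054,0],[-0.1904,0.0852,0],[-0.1904,0.0852,0]], dr=[[0,0,0],[0,0,0],[0,0,0],[0,0,0],[0,0,0],[0,0,0],[0,0,0],[0,0,0]], jaw=[0,0,0,0,0,0,0,0])

```text
time: 46.15
tool_pos: [0.4522, 0.0728, 0.0947]
tool_rot: [3.141, 0.001, 1.536]
contact_force: [-1.8, 1.5, 6.8]
opening: 0.0219
grip_force: 15.0
```

>>> apply_moves(delta_pos=[[0.001,0.006,0],[0.001,0.012,0],[0.001,0.012,0],[0.001,0.012,0]], dr=[[0,0,0],[0,0,0],[0,0,0],[0,0,0]], jaw=[0,0,0,0])

```text
time: 46.48
tool_pos: [0.4522, 0.0744, 0.0946]
tool_rot: [-3.14, 0.004, 1.535]
contact_force: [-5.1, -14.3, 8.6]
opening: 0.0218
grip_force: 15.0
```

>>> apply_moves(delta_pos=[[0,0.006,0],[0,0.01,0],[0,0.01,0],[0,0.01,0]], dr=[[0,0,0],[0,0,0],[0,0,0],[0,0,0]], jaw=[0,0,0,0])

```text
time: 46.82
tool_pos: [0.4523, 0.0776, 0.0945]
tool_rot: [-3.14, 0.005, 1.535]
contact_force: [-4.3, -19.0, 8.0]
opening: 0.0218
grip_force: 15.0
```

>>> apply_moves(delta_pos=[[0,0,0],[0,0,0],[0,0,0],[0,0,0.05],[0,0,0.15],[0,0,0.25],[0,0,0.35],[0,0,0.45]], dr=[[0,0,0],[0,0,0],[0,0,0],[0,0,0],[0,0,0],[0,0,0],[0,0,0],[0,0,0]], jaw=[0.3,0.45,0.45,0.45,0.45,0.45,0.45,0.45])

```text
time: 47.48
tool_pos: [0.4525, 0.0815, 0.2762]
tool_rot: [-3.141, -0.0, 1.535]
contact_force: [1.1, -0.3, 0.5]
opening: 0.041
grip_force: 0.0
```

>>> apply_moves(delta_pos=[[0.12,-0.5,0.15],[0.12,-0.5,0.15],[0.12,-0.5,0.15],[0.12,-0.5,0.15],[0.12,-0.5,0.15],[0.12,-0.5,0.15],[0.12,-0.5,0.15],[0.12,-0.5,0.15]], dr=[[0,0,0],[0,0,0],[0,0,0],[0,0,0],[0,0,0],[0,0,0],[0,0,0],[0,0,0]], jaw=[1,1,1,1,1,1,1,1])

```text
time: 48.15
tool_pos: [0.5008, -0.1184, 0.3337]
tool_rot: [-3.141, -0.001, 1.534]
contact_force: [-0.3, 0.6, 0.8]
opening: 0.0897
grip_force: 0.0
```

```bash
python3 - <<'E'
from h import *
eyes.read_camera("top");eyes.read_camera("top")
print(telemetry.observe()["tool_pos"])
w,c=snap("wrist","f1");s,_=snap("side","f1s")
cv2.imwrite("pics/c12.png",np.vstack([w[:300],cv2.resize(s[180:384,110:458],(512,300))]))
E
```

```text
[ 0.50057606 -0.11735797  0.33379044]
```

View pics/c12.png

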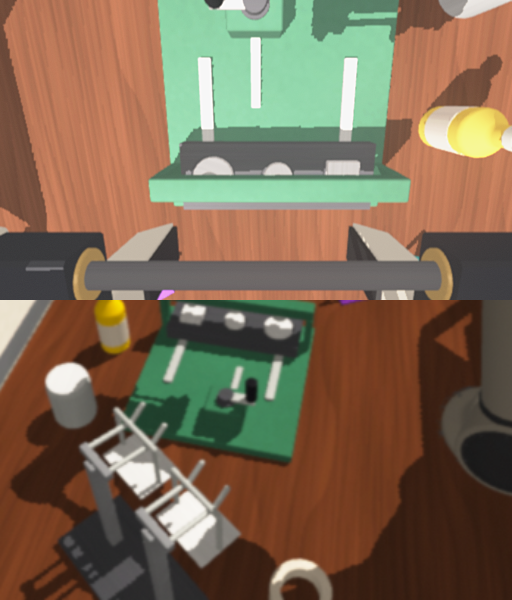

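```bash
python3 - <<'E'
from h import *
im,c=load("f1")
print(plane(c,[(277,141.5),(182,142),(374,141.5)],.055).round(4), im[136:148,230].tolist())
print("expected edge", proj(c,[[.52,-.0457-.1+.0475,.055],[.499,.07,.0844],[.454,.0717,.13]]))
im2=im[0:20,190:280]; g=np.argwhere(cv2.cvtColor(im2,cv2.COLOR_BGR2GRAY)<70); print("knob px",g.mean(0)[::-1]+[190,0],g.min(0),g.max(0))
E
```

```text
[[ 0.5224 -0.0958  0.055 ]
 [ 0.3926 -0.092   0.055 ]
 [ 0.6548 -0.1004  0.055 ]] [[109, 134, 96], [110, 134, 96], [110, 135, 97], [108, 133, 95], [106, 128, 95], [99, 111, 92], [91, 94, 91], [94, 95, 96], [98, 98, 99], [102, 101, 103], [101, 101, 102], [99, 100, 101]]
expected edge [[275.26017976 143.31102288]
 [254.20791002  -1.08860558]
 [207.93348551 -15.34952438]]
knob px [213.91578947   2.63157895] [ 0 15] [ 7 32]
```

>>> apply_moves(delta_pos=[[-0.05,0.25,0],[-0.05,0.25,0],[-0.05,0.25,0],[-0.05,0.25,0],[-0.05,0.25,0]], dr=[[0,0,0],[0,0,0],[0,0,0],[0,0,0],[0,0,0]], jaw=[1,1,1,1,1])

```text
time: 48.77
tool_pos: [0.4806, -0.0173, 0.3347]
tool_rot: [3.141, 0.0, 1.538]
contact_force: [-0.5, -0.4, -0.2]
opening: 0.0917
grip_force: 0.0
```

```bash
python3 - <<'E'
from h import *
eyes.read_camera("top");eyes.read_camera("top")
im,c=snap("wrist","f2"); print(telemetry.observe()["tool_pos"])
p=proj(c,[[.454,.072,.11]])[0].astype(int); print(p)
g=cv2.cvtColor(im,cv2.COLOR_BGR2GRAY); hsv=cv2.cvtColor(im,cv2.COLOR_BGR2HSV)
m=((g<90)&(hsv[:,:,1]<60)).astype(np.uint8); m=cv2.morphologyEx(m,cv2.MORPH_OPEN,np.ones((3,3))); n,l,st,ce=cv2.connectedComponentsWithStats(m)
for k in range(1,n):
    if st[k,4]>60 and np.hypot(*(ce[k]-p))<60: print("dark",st[k],ce[k],plane(c,ce[k],.1075)[0])
for th in (-30,-15,0):
    a=np.radians(177.9-th); print(th, proj(c,[[.499+.045*np.cos(a),.070+.045*np.sin(a),.1075]]))
for v in (-.0933,-.0983): print(v,proj(c,[[.5224,v,.055]]))
col=im[:,int(proj(c,[[.545,-.098,.055]])[0,0])]; v0=int(proj(c,[[.545,-.098,.055]])[0,1]); print(v0,col[v0-6:v0+7].tolist())
E
```

```text
[ 0.4810867  -0.01933526  0.33424903]
[234  87]
-30 [[240.43749954 108.19821612]]
-15 [[236.39861665  98.53969236]]
0 [[234.85012877  88.00369616]]
-0.0933 [[291.73187164 207.10545438]]
-0.0983 [[291.76839474 210.36507004]]
209 [[106, 125, 94], [96, 107, 91], [90, 92, 90], [89, 89, 90], [89, 90, 89], [89, 90, 89], [89, 91, 89], [94, 95, 95], [96, 96, 98], [98, 98, 99], [100, 100, 100], [96, 96, 97], [96, 96, 97]]
```

```bash
python3 - <<'E'
from h import *
im,c=load("f2"); g=cv2.cvtColor(im,cv2.COLOR_BGR2GRAY)
print(g[70:115:3,205:275:4])
E
```

```text
[[184 182 180 180 183 182 183 183 181 182 130 116 119 118 126 189 186 186]
 [181 182 183 182 183 183 182 182 181 184 142 116 118 117 191 190 160 123]
 [179 182 182 180 183 183 182 161 182 185 141 118 117 118 127 147 111 117]
 [177 182 181 180 182 176  85  88  89 183 141 114 114 112 110 119 156 158]
 [180 182 180 180 184  93  91  92  92  94 191 188 251 252 253 158 159 157]
 [180 183 183 180 183  86  91  93  92  81 191 243 247 247 250 155 156 155]
 [181 185 185 180 184  89  94  93  91  88 159 247 247 247 253 153 155 154]
 [182 181 184 182 182 103  96  95  93  78 248 247 247 247 251 154 154 155]
 [183 183 185 185 181 171  99  98  94  66 250 247 247 247 249 154 156 157]
 [183 182 185 186 184 184 167 112 106 170 202 210 210 210 201 147 157 157]
 [183 183 185 186 185 184 183 185 188 183 170 191 191 189 188 157 154 157]
 [183 183 185 184 185 184 183 185 187 188 170 190 190 189 189 189 169 160]
 [184 185 186 186 186 182 184 182 185 186 171 191 190 190 189 188 189 189]
 [186 187 187 186 186 183 183 185 187 186 180 192 190 190 190 190 190 188]
 [183 185 185 186 184 185 185 186 186 185 184 181 180 181 180 179 191 190]]
```

```bash
python3 -c "
from cell import job
print(job.hand_in())"
```

```text
the job is handed in; nothing more can be done
None
```

I handed the job in at about 49 s: both covers hang on their own hooks, all three blanks are down in their matching cavities, and the carriage is cranked home to its stop. I went over the limit of 14 viewed pictures, using 16.

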